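Sort guide-rail pins by length with a sloping gauge

TASK

Sort the two steel guide-rail pins with the sloping length gauge, one at a time: hold the pin in line with the gauge's slot and press it down lightly for a moment between the two red end stops, so that a pin that is short enough goes right down onto the rests and one that is too long stays up on top of the stops. Lay a pin that went down flat on the floor of the yellow bin and one that stayed up flat on the floor of the blue bin, and let go before you gauge and put away the other pin in the same way. Both may belong in the same bin, then side by side; leave the drinks can and the date stamp standing where they are.

Things in the scene. Friction and masses are not known exactly. Their poses are not given: they have to be found in the camera images.
- pin_a_mid (a point): Centre of a loose steel guide-rail pin, half-way along and up (on its axis, 15 mm above the board it lies on, top at height 50 mm); x along the pin, z up. Round rod, 18 mm diameter, with a square black ribbed grip 30 x 30 mm, 44 mm long, round its middle: hold it there. Its length is not told, 110 to 140 mm, different each time: the gauge shows whether it is too long.
- pin_b_mid (a point): Centre of a loose steel guide-rail pin, half-way along and up (on its axis, 15 mm above the board it lies on, top at height 50 mm); x along the pin, z up. Round rod, 18 mm diameter, with a square black ribbed grip 30 x 30 mm, 44 mm long, round its middle: hold it there. Its length is not told, 110 to 140 mm, different each time: the gauge shows whether it is too long.
- pin_a: The pin of point pin_a_mid; origin under its centre, on the underside of its grip, 15 mm below the axis. 0.15 to 0.35 kg. Both ends are equally far from its centre. It lies grip flat on the board, its rod 6 mm clear of the board.
- pin_b: The pin of point pin_b_mid; origin under its centre, on the underside of its grip, 15 mm below the axis. 0.15 to 0.35 kg. Both ends are equally far from its centre. It lies grip flat on the board, its rod 6 mm clear of the board.
- gauge_slot: Slot of the fixed length gauge. Origin: centre of the slot, midway between the stops, level with the rests, 54 mm above the board. x along the slot up its 25 degree slope (far end higher), y across, z square to the slope. A pin short enough sinks between the stops until its centre is at z = 9 mm, on the rests; one too long stays on top of the stops, its centre at z = 25 mm.
- stop_low (a point): Lower red end stop: the middle of its inner face's foot, at x = -62.5 mm in the slot's frame. The stop is 8 mm thick along x and 16 mm high above the rests. Before it lies an aluminium rest 18 mm long for the rod's end, between two cheeks 25 mm apart that reach 22 mm above the rest.
- stop_high (a point): Upper red end stop, like the lower one and facing it 125 mm away, at x = +62.5 mm in the slot's frame, with the same rest and cheeks. Between the two rests (89 mm) all is open down to the gauge's base plate, 8 mm thick, so fingers and the pin's grip have room there.
- bin_short: Low open yellow plastic bin, fixed to the board, for pins that go down in the gauge (it bears a short black bar on its front and a short white bar inside). 176 mm along x, 112 mm along y, 14 mm high, walls and floor 4 mm. Origin: centre of its underside, on the board; x is its long side (away from the robot), z up.
- bin_long: Low open blue plastic bin, fixed to the board, for pins too long for the gauge (it bears a long black bar on its front and a long white bar inside). 176 mm along x, 112 mm along y, 14 mm high, walls and floor 4 mm. Origin: centre of its underside, on the board; x is its long side (away from the robot), z up.
- sample_can_mid (a point): Bystander: white drinks can, 66 mm across, 122 mm high, standing loose. Point: its centre, half-way up; z up.
- date_stamp_mid (a point): Bystander: hand stamp with a red knob on a black block, 34 x 34 x 70 mm, standing loose. Point: its centre, half-way up; z up.

How it is judged (in metres and radians):
On the way, in this order (a step that is already met when the one before it is completed fails the run):
1. one pin is tried in the gauge, in line with the slot and touching it: right down on the rests if it is short enough, on top of the stops if it is too long ((((distance between pin_a_e0_c0 and pin_a_e1_c0 above 0.0765 m and (x of pin_a_mid in the frame of gauge_slot between -0.015 and 0.015 m and y of pin_a_mid in the frame of gauge_slot between -0.008 and 0.008 m and z of pin_a_mid in the frame of gauge_slot between 0 and 0.029 m and angle between the x axis of pin_a_mid and the x axis of gauge_slot, either way round below 0.2 rad and contact force between pin_a and gauge_slot above 0.3 N)) or (distance between pin_a_e0_c0 and pin_a_e1_c0 below 0.085 m and (x of pin_a_mid in the frame of gauge_slot between -0.015 and 0.015 m and y of pin_a_mid in the frame of gauge_slot between -0.008 and 0.008 m and z of pin_a_mid in the frame of gauge_slot between 0 and 0.0135 m and angle between the x axis of pin_a_mid and the x axis of gauge_slot, either way round below 0.2 rad and contact force between pin_a and gauge_slot above 0.3 N))) or ((distance between pin_b_e0_c0 and pin_b_e1_c0 above 0.0765 m and (x of pin_b_mid in the frame of gauge_slot between -0.015 and 0.015 m and y of pin_b_mid in the frame of gauge_slot between -0.008 and 0.008 m and z of pin_b_mid in the frame of gauge_slot between 0 and 0.029 m and angle between the x axis of pin_b_mid and the x axis of gauge_slot, either way round below 0.2 rad and contact force between pin_b and gauge_slot above 0.3 N)) or (distance between pin_b_e0_c0 and pin_b_e1_c0 below 0.085 m and (x of pin_b_mid in the frame of gauge_slot between -0.015 and 0.015 m and y of pin_b_mid in the frame of gauge_slot between -0.008 and 0.008 m and z of pin_b_mid in the frame of gauge_slot between 0 and 0.0135 m and angle between the x axis of pin_b_mid and the x axis of gauge_slot, either way round below 0.2 rad and contact force between pin_b and gauge_slot above 0.3 N))))), for 0.15 s.
2. one pin lies flat in its matching bin, let go ((((distance between pin_a_e0_c0 and pin_a_e1_c0 above 0.0765 m and (x of pin_a_mid in the frame of bin_long between -0.05 and 0.05 m and y of pin_a_mid in the frame of bin_long between -0.042 and 0.042 m and z of pin_a_mid in the frame of bin_long between 0 and 0.03 m and angle between pin_a_mid's own x axis and vertical between 1.4 and 1.74 rad and contact force between the fingers and pin_a below 0.05 N and linear speed of pin_a below 0.03 m/s)) or (distance between pin_a_e0_c0 and pin_a_e1_c0 below 0.085 m and (x of pin_a_mid in the frame of bin_short between -0.05 and 0.05 m and y of pin_a_mid in the frame of bin_short between -0.042 and 0.042 m and z of pin_a_mid in the frame of bin_short between 0 and 0.03 m and angle between pin_a_mid's own x axis and vertical between 1.4 and 1.74 rad and contact force between the fingers and pin_a below 0.05 N and linear speed of pin_a below 0.03 m/s))) or ((distance between pin_b_e0_c0 and pin_b_e1_c0 above 0.0765 m and (x of pin_b_mid in the frame of bin_long between -0.05 and 0.05 m and y of pin_b_mid in the frame of bin_long between -0.042 and 0.042 m and z of pin_b_mid in the frame of bin_long between 0 and 0.03 m and angle between pin_b_mid's own x axis and vertical between 1.4 and 1.74 rad and contact force between the fingers and pin_b below 0.05 N and linear speed of pin_b below 0.03 m/s)) or (distance between pin_b_e0_c0 and pin_b_e1_c0 below 0.085 m and (x of pin_b_mid in the frame of bin_short between -0.05 and 0.05 m and y of pin_b_mid in the frame of bin_short between -0.042 and 0.042 m and z of pin_b_mid in the frame of bin_short between 0 and 0.03 m and angle between pin_b_mid's own x axis and vertical between 1.4 and 1.74 rad and contact force between the fingers and pin_b below 0.05 N and linear speed of pin_b below 0.03 m/s))))), for 0.2 s.
3. with the first pin in its bin, the other one is tried in the gauge in the same way (((((distance between pin_a_e0_c0 and pin_a_e1_c0 above 0.0765 m and (x of pin_a_mid in the frame of bin_long between -0.05 and 0.05 m and y of pin_a_mid in the frame of bin_long between -0.042 and 0.042 m and z of pin_a_mid in the frame of bin_long between 0 and 0.03 m and angle between pin_a_mid's own x axis and vertical between 1.4 and 1.74 rad and contact force between the fingers and pin_a below 0.05 N and linear speed of pin_a below 0.03 m/s)) or (distance between pin_a_e0_c0 and pin_a_e1_c0 below 0.085 m and (x of pin_a_mid in the frame of bin_short between -0.05 and 0.05 m and y of pin_a_mid in the frame of bin_short between -0.042 and 0.042 m and z of pin_a_mid in the frame of bin_short between 0 and 0.03 m and angle between pin_a_mid's own x axis and vertical between 1.4 and 1.74 rad and contact force between the fingers and pin_a below 0.05 N and linear speed of pin_a below 0.03 m/s))) and ((distance between pin_b_e0_c0 and pin_b_e1_c0 above 0.0765 m and (x of pin_b_mid in the frame of gauge_slot between -0.015 and 0.015 m and y of pin_b_mid in the frame of gauge_slot between -0.008 and 0.008 m and z of pin_b_mid in the frame of gauge_slot between 0 and 0.029 m and angle between the x axis of pin_b_mid and the x axis of gauge_slot, either way round below 0.2 rad and contact force between pin_b and gauge_slot above 0.3 N)) or (distance between pin_b_e0_c0 and pin_b_e1_c0 below 0.085 m and (x of pin_b_mid in the frame of gauge_slot between -0.015 and 0.015 m and y of pin_b_mid in the frame of gauge_slot between -0.008 and 0.008 m and z of pin_b_mid in the frame of gauge_slot between 0 and 0.0135 m and angle between the x axis of pin_b_mid and the x axis of gauge_slot, either way round below 0.2 rad and contact force between pin_b and gauge_slot above 0.3 N)))) or (((distance between pin_b_e0_c0 and pin_b_e1_c0 above 0.0765 m and (x of pin_b_mid in the frame of bin_long between -0.05 and 0.05 m and y of pin_b_mid in the frame of bin_long between -0.042 and 0.042 m and z of pin_b_mid in the frame of bin_long between 0 and 0.03 m and angle between pin_b_mid's own x axis and vertical between 1.4 and 1.74 rad and contact force between the fingers and pin_b below 0.05 N and linear speed of pin_b below 0.03 m/s)) or (distance between pin_b_e0_c0 and pin_b_e1_c0 below 0.085 m and (x of pin_b_mid in the frame of bin_short between -0.05 and 0.05 m and y of pin_b_mid in the frame of bin_short between -0.042 and 0.042 m and z of pin_b_mid in the frame of bin_short between 0 and 0.03 m and angle between pin_b_mid's own x axis and vertical between 1.4 and 1.74 rad and contact force between the fingers and pin_b below 0.05 N and linear speed of pin_b below 0.03 m/s))) and ((distance between pin_a_e0_c0 and pin_a_e1_c0 above 0.0765 m and (x of pin_a_mid in the frame of gauge_slot between -0.015 and 0.015 m and y of pin_a_mid in the frame of gauge_slot between -0.008 and 0.008 m and z of pin_a_mid in the frame of gauge_slot between 0 and 0.029 m and angle between the x axis of pin_a_mid and the x axis of gauge_slot, either way round below 0.2 rad and contact force between pin_a and gauge_slot above 0.3 N)) or (distance between pin_a_e0_c0 and pin_a_e1_c0 below 0.085 m and (x of pin_a_mid in the frame of gauge_slot between -0.015 and 0.015 m and y of pin_a_mid in the frame of gauge_slot between -0.008 and 0.008 m and z of pin_a_mid in the frame of gauge_slot between 0 and 0.0135 m and angle between the x axis of pin_a_mid and the x axis of gauge_slot, either way round below 0.2 rad and contact force between pin_a and gauge_slot above 0.3 N)))))), for 0.15 s.
At the end, for the whole second after the job is handed in: Each pin lies flat and still, let go, in its bin: up to 119.5 mm long in the yellow bin, over 128 mm in the blue one (between these in either): its centre within 50 mm along and 42 mm across of the bin's centre, less than 30 mm above the board, within 0.17 rad of level (((distance between pin_a_e0_c0 and pin_a_e1_c0 above 0.0765 m and (x of pin_a_mid in the frame of bin_long between -0.05 and 0.05 m and y of pin_a_mid in the frame of bin_long between -0.042 and 0.042 m and z of pin_a_mid in the frame of bin_long between 0 and 0.03 m and angle between pin_a_mid's own x axis and vertical between 1.4 and 1.74 rad and contact force between the fingers and pin_a below 0.05 N and linear speed of pin_a below 0.03 m/s)) or (distance between pin_a_e0_c0 and pin_a_e1_c0 below 0.085 m and (x of pin_a_mid in the frame of bin_short between -0.05 and 0.05 m and y of pin_a_mid in the frame of bin_short between -0.042 and 0.042 m and z of pin_a_mid in the frame of bin_short between 0 and 0.03 m and angle between pin_a_mid's own x axis and vertical between 1.4 and 1.74 rad and contact force between the fingers and pin_a below 0.05 N and linear speed of pin_a below 0.03 m/s))) and ((distance between pin_b_e0_c0 and pin_b_e1_c0 above 0.0765 m and (x of pin_b_mid in the frame of bin_long between -0.05 and 0.05 m and y of pin_b_mid in the frame of bin_long between -0.042 and 0.042 m and z of pin_b_mid in the frame of bin_long between 0 and 0.03 m and angle between pin_b_mid's own x axis and vertical between 1.4 and 1.74 rad and contact force between the fingers and pin_b below 0.05 N and linear speed of pin_b below 0.03 m/s)) or (distance between pin_b_e0_c0 and pin_b_e1_c0 below 0.085 m and (x of pin_b_mid in the frame of bin_short between -0.05 and 0.05 m and y of pin_b_mid in the frame of bin_short between -0.042 and 0.042 m and z of pin_b_mid in the frame of bin_short between 0 and 0.03 m and angle between pin_b_mid's own x axis and vertical between 1.4 and 1.74 rad and contact force between the fingers and pin_b below 0.05 N and linear speed of pin_b below 0.03 m/s)))); the robot touches nothing.
It fails at once if the drinks can or the date stamp is tipped over or pushed more than 30 mm (distance of any of sample_can_mid, date_stamp_mid from where it was at the start of the episode above 0.03 m or angle between any of sample_can_mid, date_stamp_mid's own z axis and vertical above 0.5 rad).
It also fails if it takes over 70 s, if anything falls off the work surface, if the arm or the gripper's body presses on something with over 40 N, if the wrist force passes 120 N, or if a joint passes its speed limit or range.

ROBOT

A 6-joint arm with a two-finger parallel gripper is mounted at the origin on a cart in front of the work surface, level with it; the furniture and walls round the work are solid. World frame = base frame: x ahead of the robot, y to its left, z up, the work surface at z = 0. Lengths are in m, angles in degrees, forces in N, time in s.
With the tool pointing down it reaches from about 0.25 to 0.725 m from the base axis. Payload 9.7 kg.
Tool frame: the origin (TCP) lies on the centre line of the jaws, within the pads' length; the fingertips stand tip_reach ahead of it and the grasp point (between the pads) lies 2 mm behind it (tip_reach is the distance from the TCP to the fingertips, in m); z points along the fingers, y is the direction in which the jaws open and shut (so a half turn about z gives the same grasp; the last joint's range is limited). The gripper opens to 85 mm and grips with 20 to 120 N. Pads are 22 mm wide; open, the fingers measure 114 mm over their backs; the gripper's body (76 mm by 85 mm) begins 54 mm behind the grasp point. The pads swing forward as they close: fully open they stand 13 mm farther back than shut.
Start: joints at [-66.177, 4.979, 10.078, 95.1, 0, 90], TCP at [0.222, -0.503, 0.248] pointing down, gripper open.
Joint ranges: [-179.16, 179.16], [-48.56, 103.87], [-65.8, 70.77], [-126.05, 130.52], [-82.76, 87.17], [-180, 180]. Speed limits (degrees/s): [127.2, 127.2, 147.25, 180, 180, 180].

INTERFACE

Orientations are given as [roll, pitch, yaw] about the fixed x, y, z axes, in that order (R = Rz(yaw) Ry(pitch) Rx(roll)).
In Python, from workcell import get_obs, camera, calibration, job_done, tip_reach gives the robot as it stands.
- The arm moves only by the tool apply_moves, never from a script. Its argument "rows" is a list of rows, each a list of 7 numbers: the shift along the world's x, y, z in mm, then the turn, a rotation vector about the world's x, y, z in degrees, then the closure, from 0 (fully open) to 1 (shut). A call has 1 to 20 rows; each row shifts and turns the commanded pose from where the row before left it; what a row does not reach is not made up. A row lasts 1/8 s, in which the tool goes at most 62.5 mm and 10.7 degrees, less where a joint would pass 70% of its speed; a pose out of reach is approached as far as the arm can. A call with a gripper value outside its range is refused whole. The fingers move at their own pace and stop on an object; "grip_force" is the grip in N (left out, the last holds). Time passes only in rows, so rows that do not move let the fingers close. It gives the time, the measured TCP pose, the force and the opening at its end, in the units of the state.
- get_obs(): the state, without advancing time (a new reading comes with each control period).
- camera(name): name is "scene" or "top"; returns the picture (420x560x3 uint8, red, green, blue); there is no depth.
- calibration(name): a dict with "intrinsics" (3x3 intrinsics, pixels), "T" (4x4, takes a point from camera to world coordinates). Camera axes: x right, y down, z forward; pixel columns grow to the right and rows downward; lengths in m; the calibration is good to about 2 mm. A picture is of the moment at which its call begins. calibration takes no time and is no camera call.
- job_done(): hands the job in, once; it reports no verdict.
The state is a dict: "time": time; "q": joint angles; "qd": joint speeds; "joint_efforts": joint torques, N m; "ee_pos": TCP position; "tcp_rot": TCP orientation; "wrist_force": force on the tool from outside, world axes, zero at the start; "torque": the same for the moment, N m; "opening": finger opening in m.
Only numpy, scipy, OpenCV 4.12 (cv2) and the standard library are available. Lean on these libraries where they do the work, as an engineer would, in place of code of your own. Each camera call takes 0.05 s, during which the arm holds its last target.

## Working session

There is one attempt and no reset: what is moved stays moved. The work goes in short steps, Python scripts to look and compute and a tool call to move; the robot and the scene stay as the last step left them, time stands still between calls to the robot, and variables do not carry over. Pictures are saved under pics/ and viewed, and the job is handed in when it is done.

Besides the shell and the picture viewer there is one more tool, called as name([rows], argument=value, ...), one row to a line, values as JSON. apply_moves: Moves the arm, as the interface text tells. Its arguments: {"type":"object","properties":{"rows":{"type":"array","items":{"type":"array","items":{"type":"number"}}},"grip_force":{"type":"number"}},"required":["rows"]}

```bash
mkdir -p pics; python3 - <<'E'
from workcell import *
import cv2
print(get_obs(), tip_reach if not callable(tip_reach) else tip_reach())
for n in("scene","top"):
    im=camera(n); cv2.imwrite(f"pics/{n}0.png",im[:,:,::-1]); print(calibration(n))
E
ls
```

```text
{'time': 0.0, 'q': array([-6.61760503e+01,  5.01089688e+00,  1.00351449e+01,  9.50984861e+01,
        8.78055919e-04,  8.99991490e+01]), 'qd': array([-0.02413955,  0.01697134, -0.02625325, -0.11933525, -0.00906503,
       -0.08481064]), 'joint_efforts': array([-1.58519371e-03, -5.20395076e+01,  4.64799428e+01,  1.63186959e-02,
       -7.32659851e-05,  3.85988244e-05]), 'ee_pos': array([ 0.22208507, -0.50295458,  0.24759118]), 'tcp_rot': array([-1.79925762e+02, -8.79157786e-04,  2.38247996e+01]), 'wrist_force': array([-0.59701451, -0.75505335, -0.35143594]), 'torque': array([-0.02704063, -0.04766893, -0.06291558]), 'opening': 0.08564331545388366} 0.017
{'intrinsics': array([[511.89063615,   0.        , 275.38770502],
       [  0.        , 511.89063615, 205.73282192],
       [  0.        ,   0.        ,   1.        ]]), 'T': array([[-0.58080825, -0.35989141,  0.73016433, -0.33962732],
       [-0.81368907,  0.23031775, -0.53372636,  0.63751612],
       [ 0.02391373, -0.90411941, -0.42661016,  0.64659693],
       [ 0.        ,  0.        ,  0.        ,  1.        ]])}
{'intrinsics': array([[469.84314857,   0.        , 285.90743825],
       [  0.        , 469.84314857, 212.04294254],
       [  0.        ,   0.        ,   1.        ]]), 'T': array([[ 3.60743376e-03, -9.86607207e-01,  1.63074235e-01,
         3.89514160e-01],
       [-9.99924201e-01, -5.47862507e-03, -1.10262094e-02,
         2.43966285e-04],
       [ 1.17719603e-02, -1.63022098e-01, -9.86552186e-01,
         9.64300032e-01],
       [ 0.00000000e+00,  0.00000000e+00,  0.00000000e+00,
         1.00000000e+00]])}
pics
```

View pics/scene0.png

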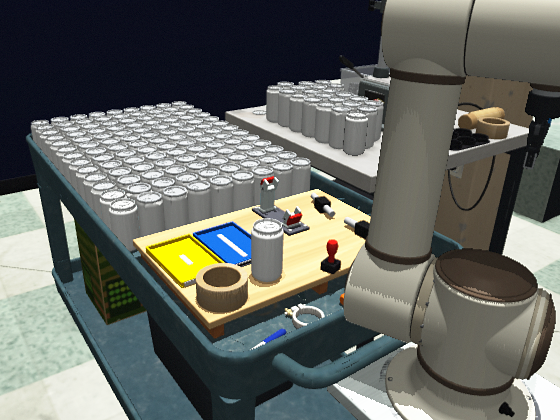

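View pics/top0.png

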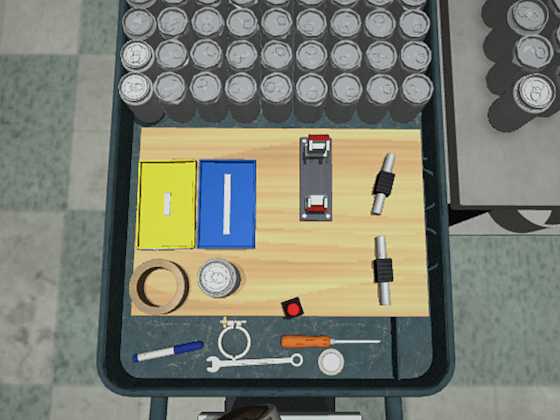

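The top view shows the yellow bin at about (167,205), the blue bin at (227,204), and the gauge at (316,178). The pins are at (384,184) and (383,270), the can at (218,277) and the stamp at (292,309). I'll enlarge the parts I need to measure.

```bash
cat > h.py <<'E'
import numpy as np,cv2
from workcell import *
def ray(n,u,v):
    c=calibration(n);d=np.linalg.inv(c["intrinsics"])@[u,v,1];T=c["T"];return T[:3,3],T[:3,:3]@d
def at(n,u,v,z):
    o,d=ray(n,u,v);return o+d*(z-o[2])/d[2]
def proj(n,p):
    c=calibration(n);T=np.linalg.inv(c["T"]);q=c["intrinsics"]@(T[:3,:3]@np.array(p,float)+T[:3,3]);return q[:2]/q[2]
def crop(src,x0,y0,w,h,s,out):
    im=cv2.imread(src)[y0:y0+h,x0:x0+w];im=cv2.resize(im,None,fx=s,fy=s,interpolation=cv2.INTER_CUBIC)
    for k in range(0,w,10):
        cv2.line(im,(k*s,0),(k*s,6),(0,255,0),1)
        if k%20==0: cv2.putText(im,str(x0+k),(k*s,16),0,.35,(0,255,0),1)
    for k in range(0,h,10):
        cv2.line(im,(0,k*s),(6,k*s),(0,255,0),1)
        if k%20==0: cv2.putText(im,str(y0+k),(8,k*s+4),0,.35,(0,255,0),1)
    cv2.imwrite(out,im)
E
python3 - <<'E'
from h import *
crop("pics/top0.png",340,140,90,180,3,"pics/c1.png")
crop("pics/top0.png",290,125,60,110,5,"pics/c2.png")
crop("pics/top0.png",125,150,140,110,5,"pics/c3.png")
a=cv2.imread("pics/c1.png");b=cv2.imread("pics/c2.png")
o=np.zeros((550,600,3),np.uint8);o[:540,:270]=a;o[:550,290:590]=b;cv2.imwrite("pics/c12.png",o)
E
```

```text
(no output)
```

View pics/c12.png

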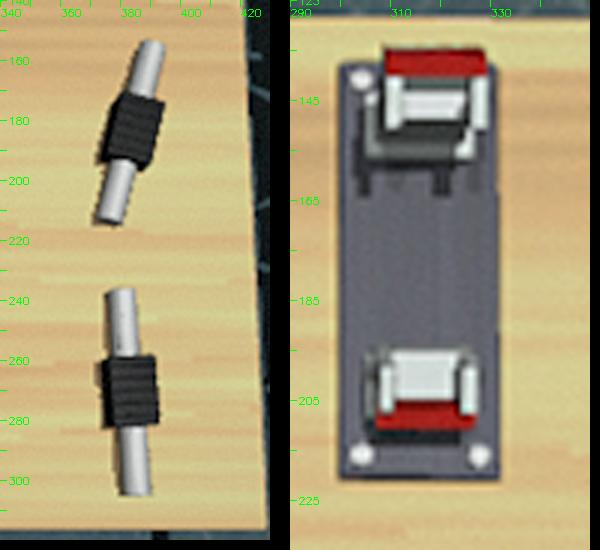

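View pics/c3.png

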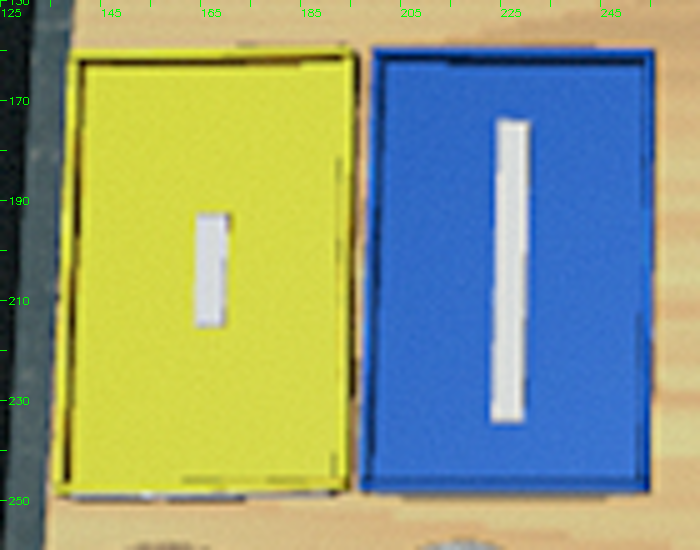

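```bash
python3 - <<'E'
from h import *
for n,e in (("far",[(391,153.7),(376.3,214)]),("near",[(379.7,236.3),(385.3,304.7)])):
    p=[at("top",*x,.035) for x in e];d=p[0]-p[1];print(n,p[0],p[1],(p[0]+p[1])/2,np.linalg.norm(d),np.degrees(np.arctan2(d[1],d[0])))
# grip centroid
im=cv2.imread("pics/top0.png").astype(int);m=(im.max(2)<75)
for n,(x0,y0,x1,y1) in (("far",(370,168,398,200)),("near",(370,255,398,286))):
    ys,xs=np.nonzero(m[y0:y1,x0:x1]);print(n,len(xs),x0+xs.mean(),y0+ys.mean(),at("top",x0+xs.mean(),y0+ys.mean(),.05),at("top",x0+xs.mean(),y0+ys.mean(),.042))
P=[at("top",u,v,.028) for u,v in ((300,137.6),(332,137.6),(332,221),(300,221))]
print("plate",np.round(P,4),np.mean(P,0))
for nm,C in (("yel",[(139.5,160),(196,159.8),(194.5,248),(136.5,248.5)]),("blue",[(199.5,159.8),(256,159.8),(255,248),(197.2,248)])):
    P=[at("top",u,v,.034) for u,v in C];print(nm,np.round(P,4),np.mean(P,0))
print("can",at("top",218,277,.142),"stamp",at("top",293,309,.09))
E
```

```text
far [ 0.66569152 -0.22541353  0.035     ] [ 0.54014959 -0.19168261  0.035     ] [ 0.60292056 -0.20854807  0.035     ] 0.129994430839599 -15.039192988179341
near [ 0.49517284 -0.19722079  0.035     ] [ 0.36141238 -0.20426447  0.035     ] [ 0.42829261 -0.20074263  0.035     ] 0.1339457825745504 3.014349232372373
far 386 383.5284974093264 182.99740932642487 [ 0.60054374 -0.20480626  0.05      ] [ 0.60239022 -0.20660042  0.042     ]
near 421 382.6555819477435 270.0760095011876 [ 0.42771116 -0.19786585  0.05      ] [ 0.42804538 -0.19959928  0.042     ]
plate [[ 0.701  -0.0389  0.028 ]
 [ 0.7015 -0.1054  0.028 ]
 [ 0.5265 -0.1032  0.028 ]
 [ 0.5262 -0.0387  0.028 ]] [ 0.61379168 -0.07154295  0.028     ]
yel [[0.6491 0.2884 0.034 ]
 [0.6503 0.1736 0.034 ]
 [0.4702 0.1703 0.034 ]
 [0.4687 0.2846 0.034 ]] [0.55956848 0.22924806 0.034     ]
blue [[0.6503 0.1665 0.034 ]
 [0.6511 0.0513 0.034 ]
 [0.4708 0.0508 0.034 ]
 [0.4702 0.165  0.034 ]] [0.5606206  0.10841958 0.034     ]
can [0.41078918 0.1082287  0.142     ] stamp [ 0.35482723 -0.02311425  0.09      ]
```

```bash
cat >> h.py <<'E'
def gauge(x,y,yaw):
    from scipy.spatial.transform import Rotation as R
    Rm=(R.from_euler('z',yaw,degrees=True)*R.from_euler('y',-25,degrees=True)).as_matrix();return Rm,np.array([x,y,.074])
E
cat > ov.py <<'E'
from h import *
import sys
x,y,yaw=map(float,sys.argv[1:4]); Rm,o=gauge(x,y,yaw)
L=[]
for s in(1,-1):
    for zz in(0,16):
        q=[(s*62.5,-12.5,zz),(s*62.5,12.5,zz),(s*70.5,12.5,zz),(s*70.5,-12.5,zz)]
        L.append((q,(0,255,255)))
    for c in(12.5,-12.5):
        L.append(([(s*44.5,c,22),(s*62.5,c,22),(s*62.5,c,0),(s*44.5,c,0)],(255,0,255)))
outs=[]
for n,(x0,y0,w,h) in(("top",(290,125,60,110)),("scene",(245,165,75,75))):
    s=5 if n=="top" else 7
    im=cv2.imread(f"pics/{n}0.png")[y0:y0+h,x0:x0+w];im=cv2.resize(im,None,fx=s,fy=s,interpolation=cv2.INTER_CUBIC)
    for q,c in L:
        pts=np.array([((proj(n,Rm@(np.array(p)/1000)+o)-[x0,y0]+.5)*s) for p in q]).round().astype(int)
        cv2.polylines(im,[pts],True,c,1)
    outs.append(im)
H=max(i.shape[0] for i in outs);o=np.zeros((H,sum(i.shape[1] for i in outs),3),np.uint8);k=0
for i in outs:o[:i.shape[0],k:k+i.shape[1]]=i;k+=i.shape[1]
cv2.imwrite(sys.argv[4],o[:600,:830] if o.shape[1]>800 else o)
E
sed -i 's/s=5 if n=="top" else 7/s=5 if n=="top" else 6/' ov.py
python3 ov.py .614 -.0715 0 pics/o1.png
```

```text
(no output)
```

View pics/o1.png

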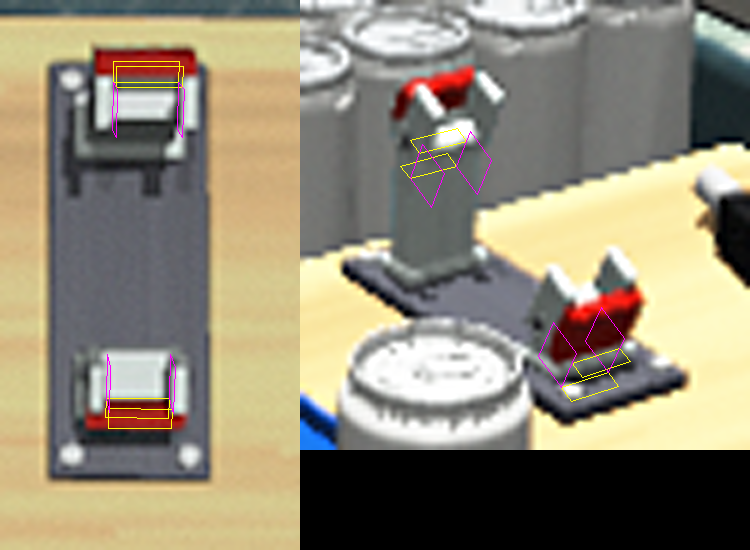

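```bash
python3 - <<'E'
from h import *
for z in(.028,.048,.068): print(z,[proj("scene",[*at("top",u,v,z)]).round(1) for u,v in ((300,137.6),(332,137.6),(332,221),(300,221))])
# two-ray triangulation helper
def tri(a,b):
    o1,d1=ray("top",*a);o2,d2=ray("scene",*b)
    A=np.stack([d1,-d2],1);t=np.linalg.lstsq(A,o2-o1,rcond=None)[0];p,q=o1+t[0]*d1,o2+t[1]*d2;return (p+q)/2,np.linalg.norm(p-q)
print(tri((332,221),(245+(688-300)/6,165+375/6)))
print(tri((300,221),(245+(570-300)/6,165+410/6)))
crop("pics/scene0.png",245,165,130,95,6,"pics/c4.png")
E
```

```text
0.028 [array([250. , 216.4]), array([270. , 210.6]), array([309. , 236.2]), array([288.6, 243.2])]
0.048 [array([251.1, 210.8]), array([270.8, 205.1]), array([309.5, 229.9]), array([289.4, 236.6])]
0.068 [array([252.2, 205. ]), array([271.7, 199.5]), array([310. , 223.5]), array([290.1, 229.9])]
(array([ 0.5224672 , -0.10017211,  0.05553032]), np.float64(3.286705768135637e-06))
(array([ 0.52159772, -0.03766717,  0.05784872]), np.float64(0.0006108025629330479))
```

View pics/c4.png

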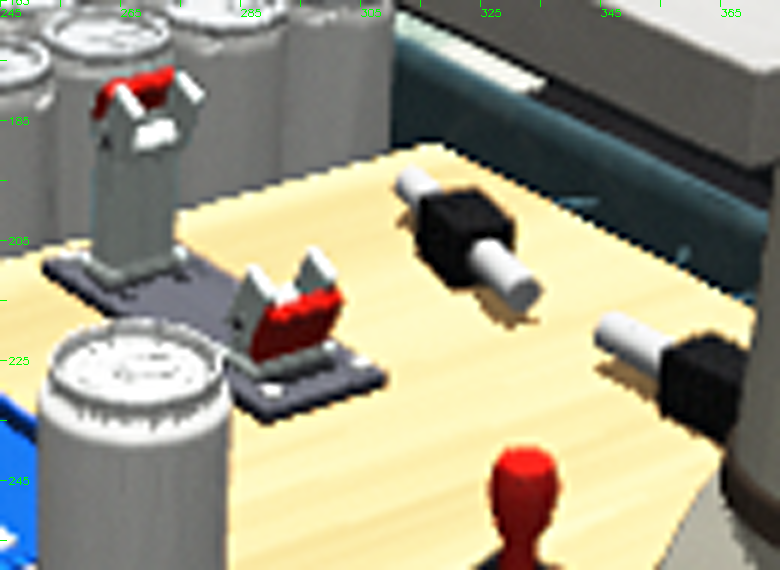

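```bash
cat >> h.py <<'E'
def tri(a,b):
    o1,d1=ray("top",*a);o2,d2=ray("scene",*b)
    A=np.stack([d1,-d2],1);t=np.linalg.lstsq(A,o2-o1,rcond=None)[0];p,q=o1+t[0]*d1,o2+t[1]*d2;return ((p+q)/2).round(4),round(np.linalg.norm(p-q),4)
E
python3 - <<'E'
from h import *
crop("pics/scene0.png",130,205,130,100,6,"pics/c5.png")
crop("pics/top0.png",120,120,150,110,5,"pics/c6.png")
S=lambda X,Y,x0,y0,s:(x0+(X+.5)/s-.5,y0+(Y+.5)/s-.5)
# far pin: near end centre scene (525,293)
print("far pin near end",tri(S(109,222,340,140,3),S(522,290,245,165,6)))
print("far pin far end",tri(S(153,41,340,140,3),S(408,185,245,165,6)))
print("near pin far end",tri(S(119,289,340,140,3),S(607,335,245,165,6)))
print("stamp knob",tri((293,309),S(525,465,245,165,6)))
E
```

```text
far pin near end (array([ 0.5358, -0.1838,  0.0683]), np.float64(0.0012))
far pin far end (array([ 0.6574, -0.2184,  0.0637]), np.float64(0.0015))
near pin far end (array([ 0.4919, -0.1913,  0.0633]), np.float64(0.002))
stamp knob (array([ 0.3559, -0.0224,  0.1163]), np.float64(0.0))
```

View pics/c5.png

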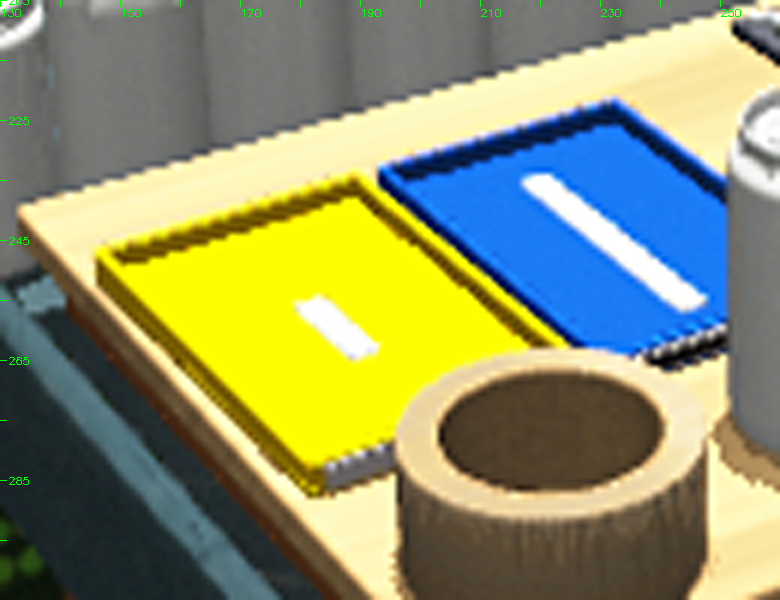

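Triangulation puts the pin axes near 0.065 m and the stamp top near 0.12 m. So the board's top is at 50 mm, and "top at height 50 mm" refers to the board. I'll redo the measurements with that.

```bash
sed -i 's/y,.074\]/y,.104]/' h.py; python3 - <<'E'
from h import *
S=lambda X,Y,x0,y0,s:(x0+(X+.5)/s-.5,y0+(Y+.5)/s-.5)
for n,e in (("far",[(153,41),(109,222)]),("near",[(119,289),(136,494)])):
    p=[at("top",*S(*x,340,140,3),.065) for x in e];d=p[0]-p[1];print(n,p[0],p[1],(p[0]+p[1])/2,np.linalg.norm(d),np.degrees(np.arctan2(d[1],d[0])))
for n,u,v in(("far",383.53,183),("near",382.66,270.08)): print(n,at("top",u,v,.074))
P=[at("top",*S(u-290,v,290,125,5),.058) for u,v in ((340,63),(500,63),(500,480),(340,480))]
print("plate",np.round(P,4),np.mean(P,0))
for nm,C in (("yel",[(139.5,160),(196,159.8),(194.5,248),(136.5,248.5)]),("blue",[(199.5,159.8),(256,159.8),(255,248),(197.2,248)])):
    P=[at("top",u,v,.064) for u,v in C];print(nm,np.round(P,4),np.mean(P,0))
print("can",at("top",218,277,.172),"stamp",at("top",293,309,.12))
E
python3 ov.py .611 -.0693 0 pics/o2.png
```

```text
far [ 0.65752505 -0.21748963  0.065     ] [ 0.53593977 -0.18492061  0.065     ] [ 0.59673241 -0.20120512  0.065     ] 0.12587184373801 -14.995750254594443
near [ 0.49233994 -0.19015421  0.065     ] [ 0.36299578 -0.19711691  0.065     ] [ 0.42766786 -0.19363556  0.065     ] 0.12953142679477 3.081301463472131
far [ 0.59499916 -0.19942655  0.074     ]
near [ 0.42670106 -0.19267368  0.074     ]
plate [[ 0.6919 -0.0368  0.058 ]
 [ 0.6923 -0.1012  0.058 ]
 [ 0.5229 -0.0991  0.058 ]
 [ 0.5226 -0.0366  0.058 ]] [ 0.60741309 -0.06845563  0.058     ]
yel [[0.6407 0.2791 0.064 ]
 [0.6419 0.1681 0.064 ]
 [0.4676 0.1649 0.064 ]
 [0.4661 0.2754 0.064 ]] [0.55408463 0.22186321 0.064     ]
blue [[0.6419 0.1612 0.064 ]
 [0.6427 0.0497 0.064 ]
 [0.4682 0.0492 0.064 ]
 [0.4676 0.1597 0.064 ]] [0.55510282 0.10493117 0.064     ]
can [0.410013   0.10428909 0.172     ] stamp [ 0.35601745 -0.02231276  0.12      ]
```

View pics/o2.png

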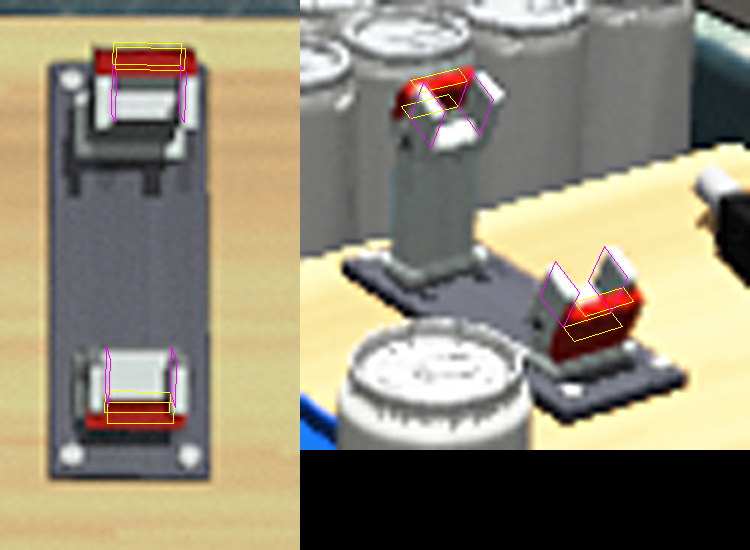

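```bash
sed -e 's/s=5 if n=="top" else 6/s=10 if n=="top" else 6/' -e 's/im=cv2.resize/x_=0;im=cv2.resize/' ov.py > ov2.py; sed -i 's/^H=max.*/a=outs[0];o=np.hstack([a[50:400,:500],a[650:1000,:500]])[:, :];o=np.hstack([a[60:400,50:450],a[650:990,50:450]]);k=0/; s/^for i in outs:o.*//; s/^for i in outs.*//' ov2.py; python3 ov2.py .6085 -.0687 0 pics/o3.png; python3 ov.py .6085 -.0687 0 pics/o4.png
```

```text
(no output)
```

View pics/o3.png

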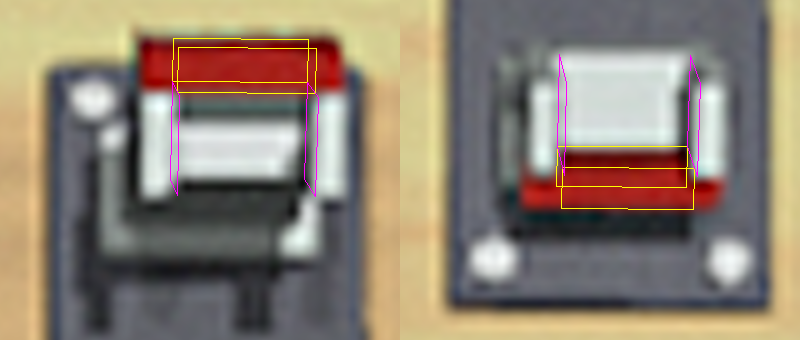

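View pics/o4.png

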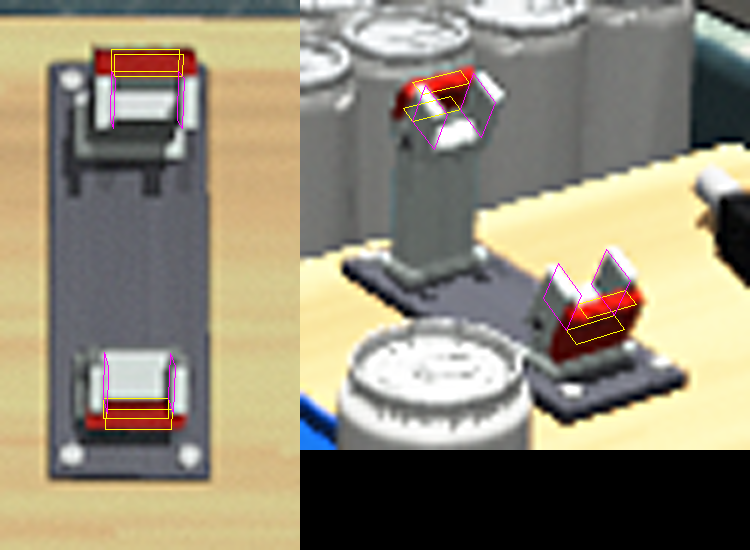

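The model now fits both views, with the slot at about (0.608, -0.068, 0.104) and yaw near 0. The near pin is at (0.4275, -0.193) with yaw 3°. I'll move above the near pin first.

apply_moves([
  [25.7, 38.7, -6, 0, 0, -2.6, 0],
  [25.7, 38.7, -6, 0, 0, -2.6, 0],
  [25.7, 38.7, -6, 0, 0, -2.6, 0],
  [25.7, 38.7, -6, 0, 0, -2.6, 0],
  [25.7, 38.7, -6, 0, 0, -2.6, 0],
  [25.7, 38.7, -6, 0, 0, -2.6, 0],
  [25.7, 38.7, -6, 0, 0, -2.6, 0],
  [25.6, 38.8, -6, 0, 0, -2.6, 0],
  [0, 0, -40, 0, 0, 0, 0],
  [0, 0, 0, 0, 0, 0, 0],
  [0, 0, 0, 0, 0, 0, 0],
], grip_force=40)

```text
time: 1.48
ee_pos: [0.4276, -0.1938, 0.1613]
tcp_rot: [180.0, -0.0, 3.0]
wrist_force: [-0.6, 0.2, 0.1]
opening: 0.0854
```

```bash
python3 - <<'E'
from h import *
for n in("scene","top"):
    cv2.imwrite(f"pics/{n}1.png",camera(n)[:,:,::-1])
o=get_obs();print(o["ee_pos"],o["tcp_rot"],o["time"])
print(proj("top",o["ee_pos"]))
E
```

```text
[ 0.4279486  -0.1941764   0.16186761] [ 1.79947294e+02 -9.98119071e-02  2.96396368e+00] 1.575
[394.60908601 267.22218733]
```

View pics/top1.png

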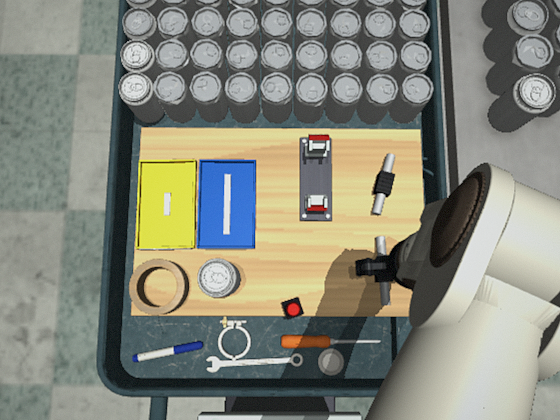

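The top picture shows the open gripper over the near pin, with the left finger at (362,268). I'll descend and grip.

apply_moves([
  [0, 0, -30, 0, 0, 0, 0],
  [0, 0, -30, 0, 0, 0, 0],
  [0, 0, -20, 0, 0, 0, 0],
  [0, 0, -6, 0, 0, 0, 0],
  [0, 0, 0, 0, 0, 0, 0],
  [0, 0, 0, 0, 0, 0, 0.4],
  [0, 0, 0, 0, 0, 0, 0.6],
  [0, 0, 0, 0, 0, 0, 0.8],
  [0, 0, 0, 0, 0, 0, 1],
  [0, 0, 0, 0, 0, 0, 1],
  [0, 0, 0, 0, 0, 0, 1],
  [0, 0, 0, 0, 0, 0, 1],
], grip_force=40)

```text
time: 3.08
ee_pos: [0.428, -0.1937, 0.0749]
tcp_rot: [180.0, -0.1, 3.0]
wrist_force: [-0.5, -1.2, 5.9]
opening: 0.0292
```

apply_moves([
  [0, 0, 10, 0, 0, 0, 1],
  [0, 0, 30, 0, 0, 0, 1],
  [0, 0, 40, 0, 0, 0, 1],
  [0, 0, 40, 0, 0, 0, 1],
  [0, 0, 0, 0, 0, 0, 1],
  [0, 0, 0, 0, 0, 0, 1],
], grip_force=60)

```text
time: 3.82
ee_pos: [0.4273, -0.1932, 0.1933]
tcp_rot: [-180.0, 0.1, 3.0]
wrist_force: [-0.2, -0.5, -3.8]
opening: 0.0289
```

```bash
python3 - <<'E'
from h import *
for n in("scene","top"):
    cv2.imwrite(f"pics/{n}2.png",camera(n)[:,:,::-1])
o=get_obs();print(o["ee_pos"],o["tcp_rot"],o["time"],o["wrist_force"],o["opening"])
crop("pics/top2.png",340,200,100,120,5,"pics/c7.png")
crop("pics/scene2.png",280,150,130,95,6,"pics/c8.png")
E
```

```text
[ 0.42702771 -0.19312547  0.19269917] [-1.79926345e+02  1.35682371e-01  3.02415876e+00] 3.925 [-0.27272795  0.48361741 -2.78485575] 0.029141652289844642
```

View pics/c7.png

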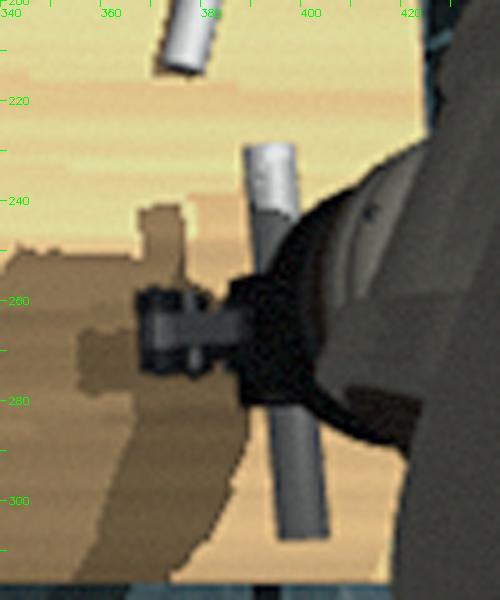

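View pics/c8.png

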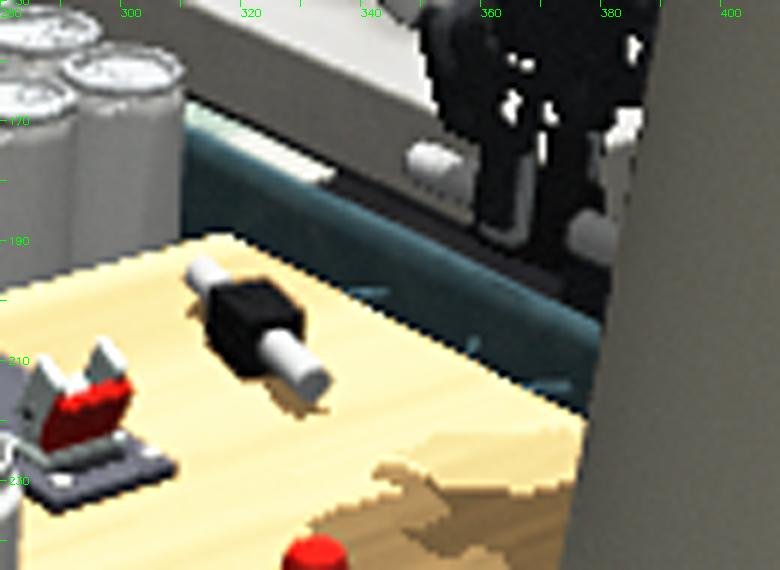

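```bash
python3 - <<'E'
from h import *
p=[at("top",*x,.183) for x in((393.6,228.2),(400.2,307.2))];d=p[0]-p[1];print(p,(p[0]+p[1])/2,np.linalg.norm(d),np.degrees(np.arctan2(d[1],d[0])))
E
```

```text
[array([ 0.49214415, -0.18958672,  0.183     ]), array([ 0.36195309, -0.19600155,  0.183     ])] [ 0.42704862 -0.19279414  0.183     ] 0.1303490003708248 2.8208204526068843
```

The pin is held, its centre is within 0.5 mm of the tool, and it measures about 130 mm. Next I'll go to hover over the gauge, tilted 25°.

apply_moves([
  [18.9, 15.7, 2, 0, 0, -3, 1],
  [18.9, 15.7, 2, 0, -5, 0, 1],
  [18.9, 15.7, 2, 0, -5, 0, 1],
  [18.9, 15.7, 0, 0, -5, 0, 1],
  [18.9, 15.7, 0, 0, -5, 0, 1],
  [18.9, 15.7, 0, 0, -5, 0, 1],
  [18.9, 15.7, 0, 0, 0, 0, 1],
  [18.7, 15.7, 0, 0, 0, 0, 1],
  [0, 0, -20, 0, 0, 0, 1],
  [0, 0, -13, 0, 0, 0, 1],
  [0, 0, 0, 0, 0, 0, 1],
  [0, 0, 0, 0, 0, 0, 1],
])

```text
time: 5.42
ee_pos: [0.5786, -0.0681, 0.1677]
tcp_rot: [180.0, -25.0, 0.0]
wrist_force: [-0.1, -0.2, -3.0]
opening: 0.0288
```

```bash
python3 - <<'E'
from h import *
for n in("scene","top"):
    cv2.imwrite(f"pics/{n}3.png",camera(n)[:,:,::-1])
o=get_obs();print(o["ee_pos"],o["tcp_rot"],o["time"],o["wrist_force"],o["opening"])
crop("pics/top3.png",270,120,100,120,5,"pics/c7.png")
crop("pics/scene3.png",235,130,130,100,6,"pics/c8.png")
E
```

```text
[ 0.57889845 -0.06807657  0.16819542] [ 1.79980086e+02 -2.50686976e+01  1.01166048e-02] 5.525 [-0.11807917 -0.55702525 -2.14994756] 0.028952833878017264
```

View pics/c7.png

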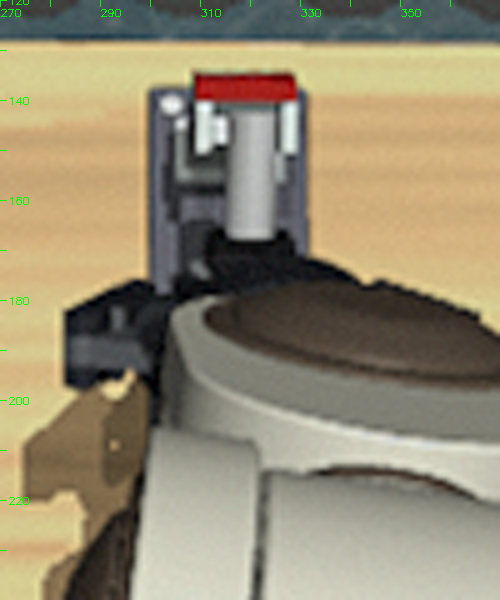

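View pics/c8.png

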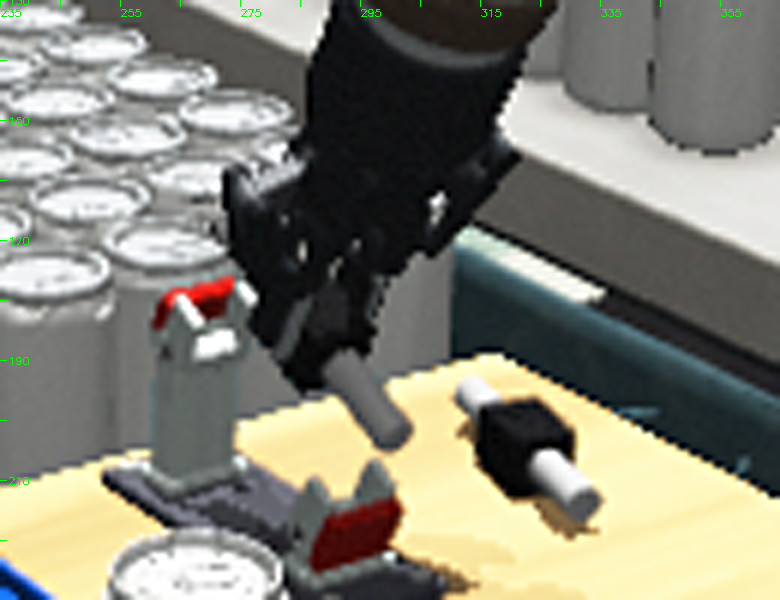

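```bash
python3 - <<'E'
from h import *
Rm,o=gauge(.608,-.068,0)
for x in(35,65): print(proj("top",o+Rm@np.array([x,0,60])/1000),proj("top",o+Rm@np.array([x,0,22])/1000))
print(proj("scene",o+Rm@np.array([-65,0,60])/1000))
E
```

```text
[320.22281918 158.91119475] [318.56214969 155.5617668 ]
[320.70844477 141.61919226] [319.01093801 138.98543285]
[300.54196391 202.8271012 ]
```

apply_moves([
  [4.2, -0.7, -9.1, 0, 0, 0, 1],
  [4.2, 0, -9.1, 0, 0, 0, 1],
  [3.4, 0, -7.2, 0, 0, 0, 1],
  [0.9, 0, -1.8, 0, 0, 0, 1],
  [0, 0, 0, 0, 0, 0, 1],
  [0, 0, 0, 0, 0, 0, 1],
])

```text
time: 6.28
ee_pos: [0.5915, -0.0686, 0.1405]
tcp_rot: [180.0, -25.0, 0.0]
wrist_force: [0.0, 0.4, -2.3]
opening: 0.0291
```

```bash
python3 - <<'E'
from h import *
for n in("scene","top"):
    cv2.imwrite(f"pics/{n}4.png",camera(n)[:,:,::-1])
o=get_obs();print(o["ee_pos"],o["tcp_rot"],o["time"],o["wrist_force"],o["opening"])
crop("pics/top4.png",290,120,60,60,6,"pics/a.png")
crop("pics/scene4.png",255,150,70,70,6,"pics/b.png")
a=cv2.imread("pics/a.png");b=cv2.imread("pics/b.png");b=b.copy();z=np.zeros((420,360,3),np.uint8);z[:360]=a;cv2.imwrite("pics/c9.png",np.hstack([z,b]))
E
```

```text
[ 0.59146013 -0.06854117  0.1404891 ] [ 1.79983321e+02 -2.50319231e+01  2.94883973e-02] 6.375 [ 0.00561527 -0.89437398 -2.34072035] 0.028756184951344632
```

View pics/c9.png

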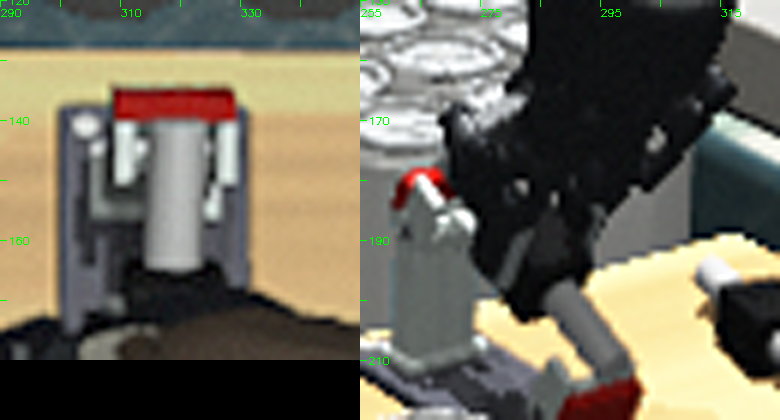

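apply_moves([
  [0.8, 0, -1.8, 0, 0, 0, 1],
  [0.8, 0, -1.8, 0, 0, 0, 1],
  [0.5, 0, -1, 0, 0, 0, 1],
  [0, 0, 0, 0, 0, 0, 1],
  [0, 0, 0, 0, 0, 0, 1],
])

```text
time: 7.0
ee_pos: [0.5934, -0.0685, 0.1355]
tcp_rot: [180.0, -25.0, 0.0]
wrist_force: [-0.8, -0.1, -3.7]
opening: 0.0287
```

apply_moves([
  [0.45, 0, -0.9, 0, 0, 0, 1],
  [0.45, 0, -0.9, 0, 0, 0, 1],
  [0, 0, 0, 0, 0, 0, 1],
  [0, 0, 0, 0, 0, 0, 1],
])

```text
time: 7.5
ee_pos: [0.594, -0.0686, 0.1349]
tcp_rot: [180.0, -25.0, 0.0]
wrist_force: [-13.7, 1.4, 9.1]
opening: 0.0286
```

```bash
python3 - <<'E'
from h import *
for n in("scene","top"):
    cv2.imwrite(f"pics/{n}5.png",camera(n)[:,:,::-1])
o=get_obs();print(o["ee_pos"],o["tcp_rot"],o["time"],o["wrist_force"],o["torque"],o["opening"])
crop("pics/top5.png",300,125,40,45,9,"pics/a.png")
crop("pics/scene5.png",255,165,70,70,6,"pics/b.png")
a=cv2.imread("pics/a.png");b=cv2.imread("pics/b.png");z=np.zeros((420,360,3),np.uint8);z[:405]=a;cv2.imwrite("pics/c10.png",np.hstack([z,b]))
E
```

```text
[ 0.59397959 -0.06854698  0.13483847] [ 1.79980989e+02 -2.50161545e+01  2.32891071e-02] 7.6 [-12.39116694   0.98473588   8.58526851] [0.11860176 1.99906175 0.09736244] 0.02851340759500869
```

View pics/c10.png

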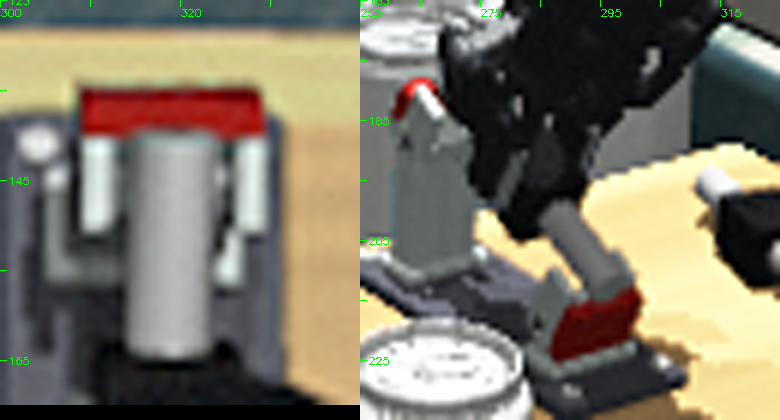

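The pin stays up at z ≈ 25 mm with firm contact, and its top end sits close to the inner edge of the stop. I'll re-press it shifted a bit upslope as a check.

apply_moves([
  [-1.3, 0, 2.7, 0, 0, 0, 1],
  [1.4, 0, 0.6, 0, 0, 0, 1],
  [0, 0, 0, 0, 0, 0, 1],
  [0.6, 0, -1.4, 0, 0, 0, 1],
  [0.6, 0, -1.3, 0, 0, 0, 1],
  [0, 0, 0, 0, 0, 0, 1],
  [0, 0, 0, 0, 0, 0, 1],
  [0, 0, 0, 0, 0, 0, 1],
])

```text
time: 8.6
ee_pos: [0.5954, -0.0686, 0.1355]
tcp_rot: [180.0, -25.0, 0.0]
wrist_force: [-13.3, 0.7, 9.6]
opening: 0.0286
```

```bash
python3 - <<'E'
from h import *
for n in("scene","top"):
    cv2.imwrite(f"pics/{n}6.png",camera(n)[:,:,::-1])
o=get_obs();print(o["ee_pos"],o["tcp_rot"],o["time"],o["wrist_force"],o["torque"],o["opening"])
crop("pics/top6.png",300,125,40,45,9,"pics/a.png")
crop("pics/scene6.png",255,165,70,70,6,"pics/b.png")
a=cv2.imread("pics/a.png");b=cv2.imread("pics/b.png");z=np.zeros((420,360,3),np.uint8);z[:405]=a;cv2.imwrite("pics/c11.png",np.hstack([z,b]))
E
```

```text
[ 0.59535741 -0.06854841  0.13547985] [ 1.79982252e+02 -2.50254690e+01  2.30934803e-02] 8.7 [-13.80706432   0.93836454   9.44770671] [0.14078841 1.93139513 0.0630518 ] 0.02895794455437297
```

View pics/c11.png

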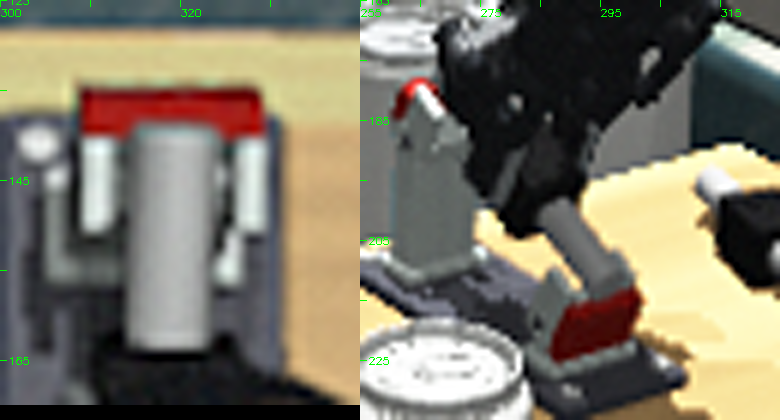

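The pin clearly stays up on both stops, so it is long and goes in the blue bin. I'll place it on the bin's left side to leave room for another.

apply_moves([
  [-4.2, 0, 9, 0, 0, 0, 1],
  [-8.4, 0, 18, 0, 0, 0, 1],
  [-8.4, 0, 18, 0, 0, 0, 1],
  [-2.8, 28, 3, 0, 5, 0, 1],
  [-2.8, 28, 3, 0, 5, 0, 1],
  [-2.8, 28, 3, 0, 5, 0, 1],
  [-2.8, 28, 3, 0, 5, 0, 1],
  [-2.8, 28, 3, 0, 5, 0, 1],
  [-2.8, 28, 0, 0, 0, 0, 1],
  [-2.8, 30.7, 0, 0, 0, 0, 1],
  [0, 0, -40, 0, 0, 0, 1],
  [0, 0, -40, 0, 0, 0, 1],
  [0, 0, -14, 0, 0, 0, 1],
  [0, 0, 0, 0, 0, 0, 1],
  [0, 0, 0, 0, 0, 0, 1],
])

```text
time: 10.58
ee_pos: [0.5595, 0.0671, 0.1023]
tcp_rot: [-177.3, -0.2, 5.6]
wrist_force: [0.4, 0.5, -1.8]
opening: 0.0287
```

```bash
python3 - <<'E'
from h import *
for n in("scene","top"):
    cv2.imwrite(f"pics/{n}7.png",camera(n)[:,:,::-1])
o=get_obs();print(o["ee_pos"],o["tcp_rot"],o["time"],o["wrist_force"],o["opening"])
crop("pics/top7.png",120,140,150,130,5,"pics/c12.png")
E
```

```text
[0.55956372 0.06707553 0.10208905] [-1.77309844e+02 -1.41799110e-01  5.61366595e+00] 10.675 [-1.75330334 -0.37070693 -3.34180141] 0.028963387095089083
```

View pics/c12.png

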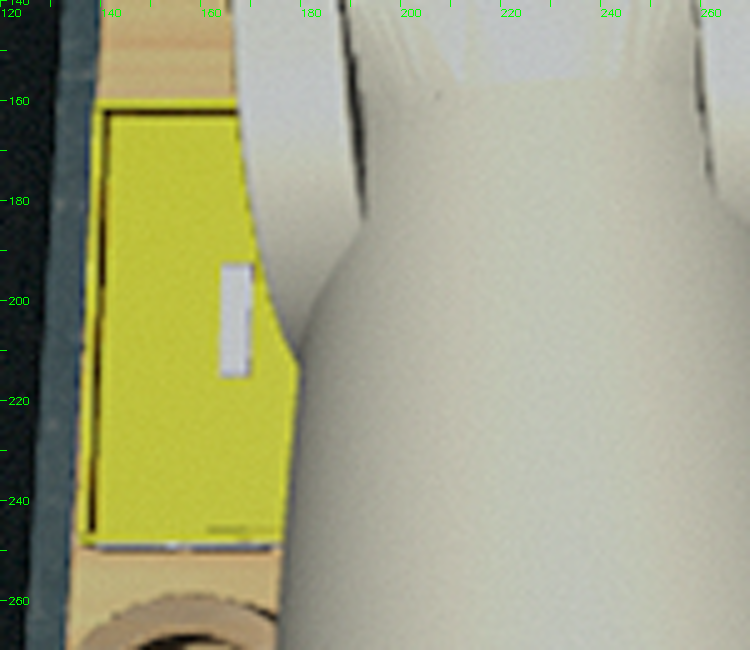

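View pics/scene7.png

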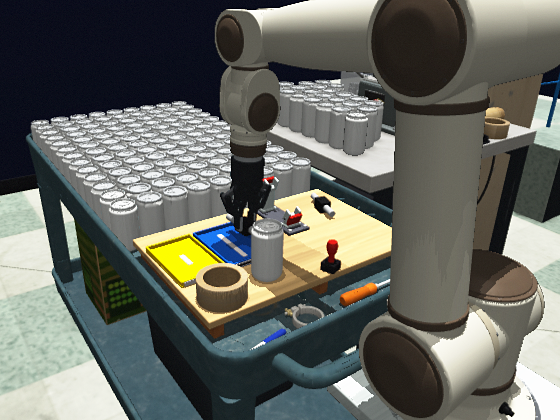

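The move fell short because the rows were speed-limited. I'll work out the correction.

```bash
cat >> h.py <<'E'
def need(pos,rpy):
    from scipy.spatial.transform import Rotation as R
    o=get_obs();a=R.from_euler('xyz',o["tcp_rot"],degrees=True);b=R.from_euler('xyz',rpy,degrees=True)
    print("d mm",((np.array(pos)-o["ee_pos"])*1000).round(1),"rot",(b*a.inv()).as_rotvec(degrees=True).round(2))
E
python3 -c "
from h import *
need([.555,.130,.13],[180,0,0])"
```

```text
d mm [-4.6 62.9 27.9] rot [-2.69  0.01 -5.62]
```

apply_moves([
  [0, 0, 14, 0, 0, 0, 1],
  [0, 0, 14, 0, 0, 0, 1],
  [-0.6, 9, 0, -0.4, 0, -0.8, 1],
  [-0.6, 9, 0, -0.4, 0, -0.8, 1],
  [-0.6, 9, 0, -0.4, 0, -0.8, 1],
  [-0.6, 9, 0, -0.4, 0, -0.8, 1],
  [-0.6, 9, 0, -0.4, 0, -0.8, 1],
  [-0.6, 9, 0, -0.4, 0, -0.8, 1],
  [-0.6, 8.9, 0, -0.3, 0, -0.8, 1],
  [0, 0, 0, 0, 0, 0, 1],
  [0, 0, 0, 0, 0, 0, 1],
])

```text
time: 12.05
ee_pos: [0.5606, 0.0674, 0.1283]
tcp_rot: [-177.3, 0.3, 5.6]
wrist_force: [-0.6, -0.2, -3.4]
opening: 0.0288
```

```bash
python3 -c "
from h import *
need([.555,.130,.082],[180,0,0]); print(get_obs()['q'].round(1),get_obs()['time'])
cv2.imwrite('pics/scene8.png',camera('scene')[:,:,::-1])
crop('pics/scene8.png',180,150,130,100,6,'pics/c13.png')"
```

```text
d mm [ -5.6  62.6 -46.3] rot [-2.66 -0.41 -5.64]
[  5.6   6.5  -1.5  82.2   2.7 179.9] 12.05
```

View pics/c13.png

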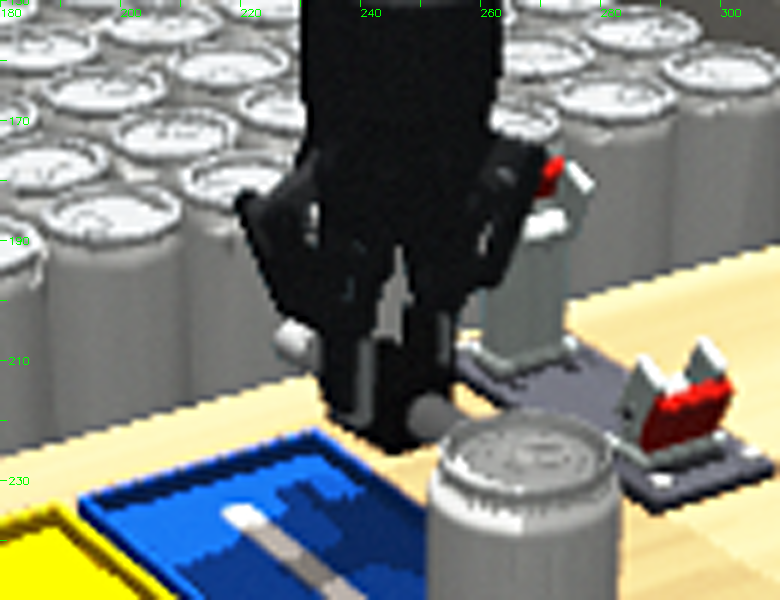

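Joint 6 has reached its +180° limit (179.9°). I'll turn the tool by the equivalent half turn, about +174° in yaw, which takes joint 6 to near 0.

apply_moves([
  [0, 0, 20, 0, 0, 5, 1],
  [0, 0, 20, 0, 0, 8, 1],
  [0, 0, 0, 0, 0, 10, 1],
  [0, 0, 0, 0, 0, 10, 1],
  [0, 0, 0, 0, 0, 10, 1],
  [0, 0, 0, 0, 0, 10, 1],
  [0, 4, 0, 0, 0, 10, 1],
  [0, 6, 0, 0, 0, 10, 1],
  [0, 6, 0, 0, 0, 10, 1],
  [0, 6, 0, 0, 0, 10, 1],
  [0, 6, 0, 0, 0, 10, 1],
  [-1, 6, 0, 0, 0, 10, 1],
  [-1, 6, 0, 0, 0, 10, 1],
  [-1, 6, 0, 0, 0, 10, 1],
  [-1, 6, 0, 0, 0, 10, 1],
  [-1, 6, 0, 0, 0, 10, 1],
  [-1, 4, 0, 0, 0, 10, 1],
  [0, 0, 0, 0, 0, 10, 1],
  [0, 0, 0, 0, 0, 0, 1],
  [0, 0, 0, 0, 0, 0, 1],
])

```text
time: 14.6
ee_pos: [0.5546, 0.1294, 0.1683]
tcp_rot: [-177.3, 0.3, 178.4]
wrist_force: [0.7, -0.3, -3.1]
opening: 0.0289
```

```bash
python3 -c "
from h import *
need([.555,.130,.082],[180,0,180]); print(get_obs()['q'].round(1),get_obs()['time'])"
```

```text
d mm [  0.4   0.6 -86.3] rot [2.67 0.25 1.58]
[14.4  7.2  3.6 86.9 -2.6 16. ] 14.6
```

apply_moves([
  [0.4, 0.6, -20, 2.7, 0.2, 1.6, 1],
  [0, 0, -20, 0, 0, 0, 1],
  [0, 0, -20, 0, 0, 0, 1],
  [0, 0, -10, 0, 0, 0, 1],
  [0, 0, 0, 0, 0, 0, 1],
  [0, 0, 0, 0, 0, 0, 1],
])

```text
time: 15.35
ee_pos: [0.5554, 0.1302, 0.0992]
tcp_rot: [180.0, 0.1, -179.8]
wrist_force: [-0.0, -0.6, -2.6]
opening: 0.0292
```

```bash
python3 - <<'E'
from h import *
for n in("scene","top"):
    cv2.imwrite(f"pics/{n}9.png",camera(n)[:,:,::-1])
need([.555,.130,.082],[180,0,180])
crop("pics/top9.png",120,140,150,130,4,"pics/a.png")
crop("pics/scene9.png",180,180,100,100,5,"pics/b.png")
E
```

```text
d mm [ -0.5  -0.2 -17.2] rot [-0.04  0.13 -0.23]
```

View pics/b.png

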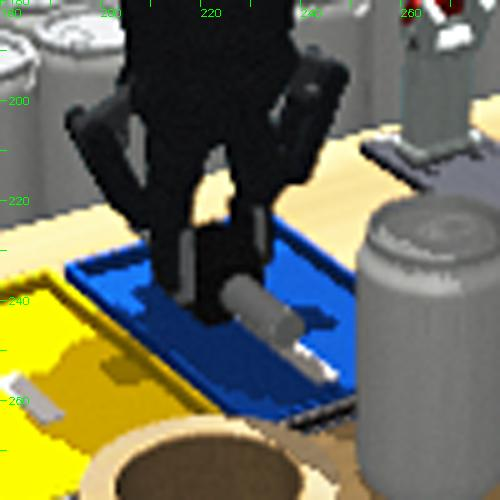

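View pics/a.png

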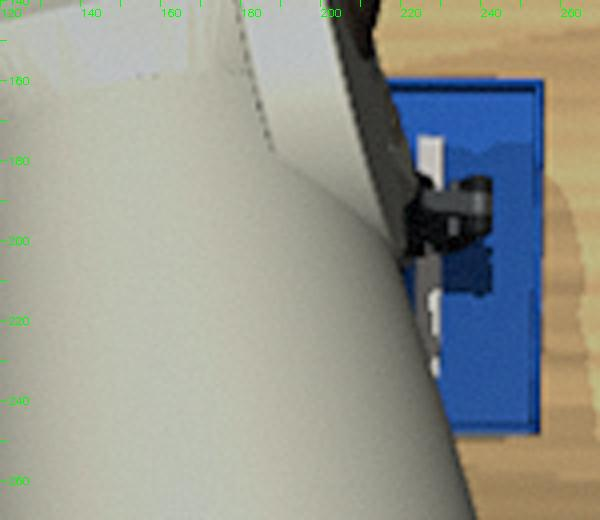

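apply_moves([
  [-0.4, -0.2, -8, 0, 0, -0.2, 1],
  [0, 0, -6, 0, 0, 0, 1],
  [0, 0, -3, 0, 0, 0, 1],
  [0, 0, 0, 0, 0, 0, 1],
  [0, 0, 0, 0, 0, 0, 1],
])

```text
time: 16.08
ee_pos: [0.5547, 0.1299, 0.0814]
tcp_rot: [180.0, 0.1, -180.0]
wrist_force: [0.3, 0.3, -2.3]
opening: 0.029
```

apply_moves([
  [0, 0, -1.5, 0, 0, 0, 1],
  [0, 0, 0, 0, 0, 0, 1],
  [0, 0, 0, 0, 0, 0, 0.6],
  [0, 0, 0, 0, 0, 0, 0.55],
  [0, 0, 0, 0, 0, 0, 0.5],
  [0, 0, 0, 0, 0, 0, 0.5],
  [0, 0, 0, 0, 0, 0, 0.5],
])

```text
time: 16.95
ee_pos: [0.5547, 0.1299, 0.0798]
tcp_rot: [180.0, 0.1, -180.0]
wrist_force: [-0.1, 0.1, -0.4]
opening: 0.0426
```

apply_moves([
  [0, 0, 20, 0, 0, 0, 0.5],
  [0, 0, 40, 0, 0, 0, 0.5],
  [0, 0, 40, 0, 0, 0, 0.3],
  [0, 0, 20, 0, 0, 0, 0],
  [4.2, -33.1, 0, 0, 0, -1.5, 0],
  [4.2, -33.1, 0, 0, 0, -1.5, 0],
  [4.2, -33.1, 0, 0, 0, -1.5, 0],
  [4.2, -33.1, 0, 0, 0, -1.5, 0],
  [4.2, -33.1, 0, 0, 0, -1.5, 0],
  [4.2, -33.1, 0, 0, 0, -1.5, 0],
  [4.1, -33.1, 0, 0, 0, -1.5, 0],
  [4.1, -33.1, 0, 0, 0, -1.5, 0],
  [4.1, -33.1, 0, 0, 0, -1.5, 0],
  [4.1, -33.1, 0, 0, 0, -1.5, 0],
  [0, 0, -40, 0, 0, 0, 0],
  [0, 0, 0, 0, 0, 0, 0],
  [0, 0, 0, 0, 0, 0, 0],
])

```text
time: 19.08
ee_pos: [0.5964, -0.2009, 0.161]
tcp_rot: [180.0, 0.1, 165.1]
wrist_force: [1.0, 0.2, -0.1]
opening: 0.0856
```

```bash
python3 - <<'E'
from h import *
for n in("scene","top"):
    cv2.imwrite(f"pics/{n}10.png",camera(n)[:,:,::-1])
need([.5965,-.201,.074],[180,0,165])
print(get_obs()["q"].round(1),get_obs()["time"])
E
```

```text
d mm [ -0.3  -0.1 -87.7] rot [ 0.03  0.19 -0.08]
[-18.6  15.   11.9  86.7   0.   -3.7] 19.175
```

View pics/top10.png

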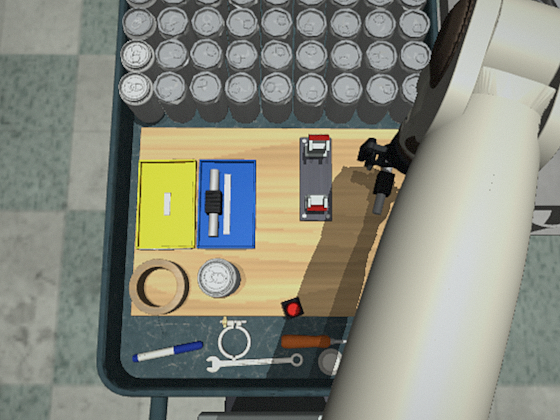

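View pics/scene10.png

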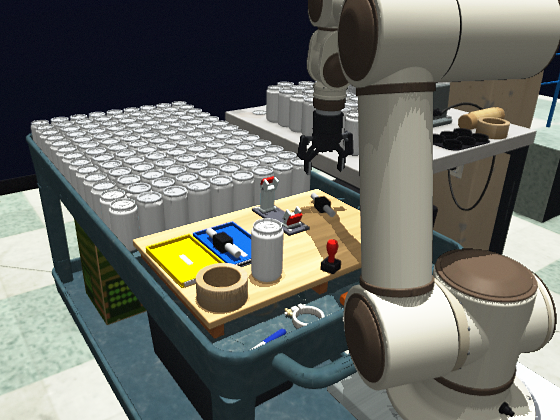

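The first pin lies flat in the blue bin, with its grip at (213,203). Now I'll grip the second pin.

apply_moves([
  [0, 0, -30, 0, 0, 0, 0],
  [0, 0, -30, 0, 0, 0, 0],
  [0, 0, -20, 0, 0, 0, 0],
  [0, 0, -7, 0, 0, 0, 0],
  [0, 0, 0, 0, 0, 0, 0],
  [0, 0, 0, 0, 0, 0, 0.4],
  [0, 0, 0, 0, 0, 0, 0.6],
  [0, 0, 0, 0, 0, 0, 0.8],
  [0, 0, 0, 0, 0, 0, 1],
  [0, 0, 0, 0, 0, 0, 1],
  [0, 0, 0, 0, 0, 0, 1],
  [0, 0, 0, 0, 0, 0, 1],
], grip_force=60)

```text
time: 20.68
ee_pos: [0.5965, -0.2013, 0.0735]
tcp_rot: [180.0, 0.1, 165.0]
wrist_force: [-0.1, 0.2, 6.2]
opening: 0.0289
```

apply_moves([
  [0, 0, 10, 0, 0, 0, 1],
  [0, 0, 30, 0, 0, 0, 1],
  [0, 0, 40, 0, 0, 0, 1],
  [0, 0, 40, 0, 0, 0, 1],
  [0, 0, 0, 0, 0, 0, 1],
  [0, 0, 0, 0, 0, 0, 1],
])

```text
time: 21.42
ee_pos: [0.5959, -0.201, 0.1916]
tcp_rot: [180.0, -0.0, 165.0]
wrist_force: [-0.0, 0.9, -3.6]
opening: 0.029
```

```bash
python3 - <<'E'
from h import *
for n in("scene","top"):
    cv2.imwrite(f"pics/{n}11.png",camera(n)[:,:,::-1])
o=get_obs();print(o["ee_pos"],o["tcp_rot"],o["time"],o["wrist_force"],o["opening"])
crop("pics/top11.png",350,130,80,100,5,"pics/a.png")
crop("pics/top11.png",195,150,70,105,5,"pics/b.png")
a=cv2.imread("pics/a.png");b=cv2.imread("pics/b.png")
z=np.zeros((525,400,3),np.uint8);z[:500]=a;cv2.imwrite("pics/c14.png",np.hstack([z,b]))
E
```

```text
[ 0.59557727 -0.20094094  0.19085019] [ 1.79964206e+02 -1.14885963e-01  1.65040203e+02] 21.525 [-1.43507629e-03 -1.67442734e-01 -2.95994633e+00] 0.028717048100866668
```

View pics/c14.png

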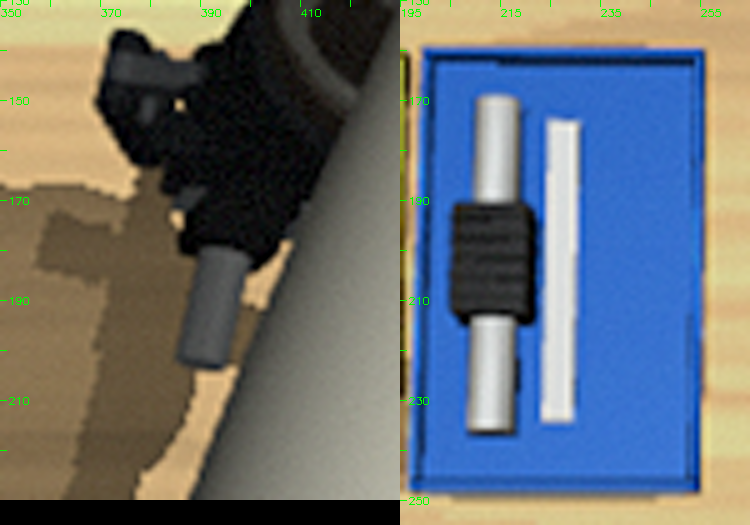

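```bash
python3 - <<'E'
from h import *
S=lambda X,Y,x0,y0,s:(x0+(X+.5)/s-.5,y0+(Y+.5)/s-.5)
p=at("top",*S(203,365,350,130,5),.182);print(p,np.linalg.norm(p[:2]-np.array([.5957,-.201])))
q=[at("top",*S(*k,195,150,5),.069) for k in((98,95),(91,434))];print(q,np.linalg.norm(q[0]-q[1]),(q[0]+q[1])/2)
need([.608-.0293+.0014,-.0687,.168],[180,25,180])
E
```

```text
[ 0.53605951 -0.18552439  0.182     ] 0.06161559852728039
[array([0.62293277, 0.13094907, 0.069     ]), array([0.48953705, 0.12982586, 0.069     ])] 0.1334004433039535 [0.55623491 0.13038746 0.069     ]
d mm [-15.5 132.2 -22.9] rot [ -3.31 -24.97  14.71]
```

```bash
python3 - <<'E'
from h import *
for x in(.608,.6095):
    Rm,o=gauge(x,-.068,0)
    for p in((62.5,16,16),(70.5,16,16),(-62.5,16,16),(-70.5,16,16),(-70.5,16,0)): print(x,p,proj("top",o+Rm@np.array(p)/1000).round(2))
crop("pics/top10.png",300,128,40,25,15,"pics/a.png")
crop("pics/top10.png",300,190,40,25,15,"pics/b.png")
cv2.imwrite("pics/c15.png",np.vstack([cv2.imread("pics/a.png"),cv2.imread("pics/b.png")])[:600])
E
```

```text
0.608 (62.5, 16, 16) [309.91 139.91]
0.608 (70.5, 16, 16) [310.01 135.47]
0.608 (-62.5, 16, 16) [308.45 206.46]
0.608 (-70.5, 16, 16) [308.36 210.55]
0.608 (-70.5, 16, 0) [307.9  208.34]
0.6095 (62.5, 16, 16) [309.91 139.12]
0.6095 (70.5, 16, 16) [310.   134.68]
0.6095 (-62.5, 16, 16) [308.45 205.68]
0.6095 (-70.5, 16, 16) [308.36 209.77]
0.6095 (-70.5, 16, 0) [307.9  207.57]
```

View pics/c15.png

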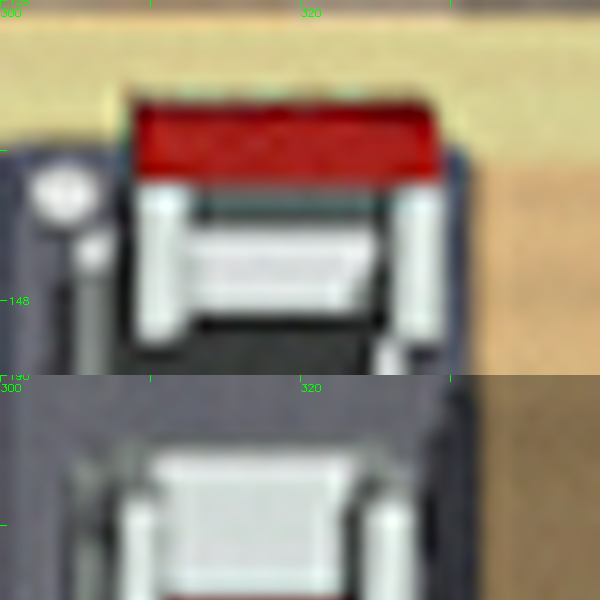

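The second pin is held and measures about 123–126 mm, so it is borderline. I'll carry it to hover over the gauge.

apply_moves([
  [-1.8, 13.2, 3, 0, 0, 5, 1],
  [-1.8, 13.2, 3, 0, 0, 5, 1],
  [-1.7, 13.2, 0, 0, 0, 5, 1],
  [-1.7, 13.2, 0, 0, -5, 0, 1],
  [-1.7, 13.2, 0, 0, -5, 0, 1],
  [-1.7, 13.2, 0, 0, -5, 0, 1],
  [-1.7, 13.2, 0, 0, -5, 0, 1],
  [-1.7, 13.2, 0, 0, -5, 0, 1],
  [-1.7, 13.2, 0, 0, 0, 0, 1],
  [-1.8, 13.5, 0, 0, 0, 0, 1],
  [0, 0, -16, 0, 0, 0, 1],
  [0, 0, -16, 0, 0, 0, 1],
  [0, 0, 0, 0, 0, 0, 1],
  [0, 0, 0, 0, 0, 0, 1],
])

```text
time: 23.28
ee_pos: [0.579, -0.0692, 0.1666]
tcp_rot: [180.0, 25.0, -180.0]
wrist_force: [-0.3, 0.4, -2.5]
opening: 0.029
```

```bash
python3 - <<'E'
from h import *
need([.5792,-.0687,.167],[180,25,180])
cv2.imwrite("pics/top12.png",camera("top")[:,:,::-1])
crop("pics/top12.png",290,120,60,60,8,"pics/a.png")
E
```

```text
d mm [0.2 0.5 0.4] rot [-0.    0.03 -0.02]
```

View pics/a.png

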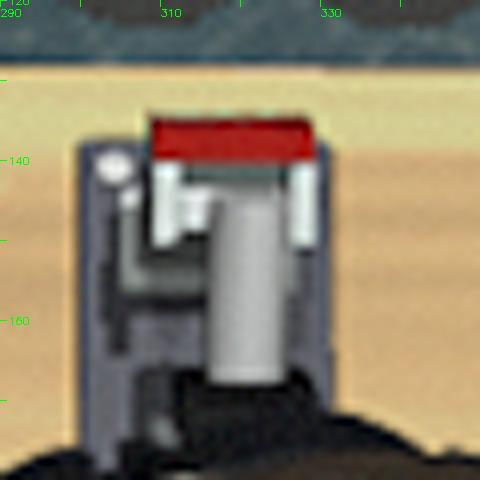

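apply_moves([
  [4.2, 0.3, -9.1, 0, 0, 0, 1],
  [4.2, 0, -9.1, 0, 0, 0, 1],
  [3.4, 0, -7.2, 0, 0, 0, 1],
  [0.9, 0, -1.8, 0, 0, 0, 1],
  [0, 0, 0, 0, 0, 0, 1],
  [0, 0, 0, 0, 0, 0, 1],
])

```text
time: 24.08
ee_pos: [0.5917, -0.0686, 0.14]
tcp_rot: [-180.0, 25.1, -179.9]
wrist_force: [0.7, -0.1, -2.5]
opening: 0.0291
```

```bash
python3 - <<'E'
from h import *
for n in("scene","top"):
    cv2.imwrite(f"pics/{n}13.png",camera(n)[:,:,::-1])
o=get_obs();print(o["ee_pos"],o["tcp_rot"],o["time"],o["wrist_force"])
crop("pics/top13.png",300,125,40,45,9,"pics/a.png")
crop("pics/scene13.png",265,180,50,50,8,"pics/b.png")
a=cv2.imread("pics/a.png");b=cv2.imread("pics/b.png");z=np.zeros((405,400,3),np.uint8);z[:400]=b;cv2.imwrite("pics/c16.png",np.hstack([a,z]))
E
```

```text
[ 0.59172821 -0.06857352  0.1400327 ] [-179.99816169   25.09279289 -179.95301461] 24.175 [-0.51091416  0.20245127 -3.12054548]
```

View pics/c16.png

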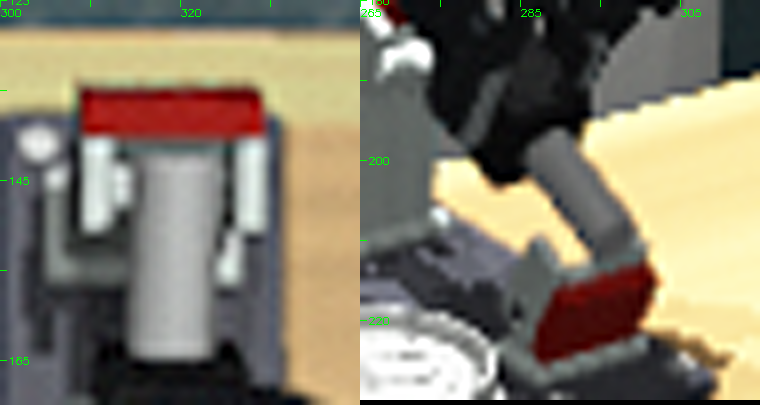

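```bash
python3 - <<'E'
from h import *
Rm,o=gauge(.6085,-.0683,0)
t=np.array([.5917,-.0686,.1400]);pc=(Rm.T@(t-o))*1000-[0,0,9];print("pin centre slot",pc)
for h in(59,60,61,63):
    print(h,"top far end upper edge",proj("top",o+Rm@((pc+[h,0,9])/1000)).round(2),"scene near end centre",proj("scene",o+Rm@((pc+[-h,0,0])/1000)).round(2),proj("scene",o+Rm@((pc+[-h,0,9])/1000)).round(2))
E
```

```text
pin centre slot [-1.17133996e-02 -3.00000000e-01  3.07270671e+01]
59 top far end upper edge [320.03 143.33] scene near end centre [295.68 209.01] [296.77 206.56]
60 top far end upper edge [320.04 142.76] scene near end centre [295.9 209.3] [296.99 206.85]
61 top far end upper edge [320.06 142.19] scene near end centre [296.12 209.59] [297.21 207.14]
63 top far end upper edge [320.09 141.06] scene near end centre [296.55 210.18] [297.65 207.73]
```

apply_moves([
  [0.8, 0, -1.8, 0, 0, 0, 1],
  [0.8, 0, -1.8, 0, 0, 0, 1],
  [0.8, 0, -1.8, 0, 0, 0, 1],
  [0, 0, 0, 0, 0, 0, 1],
  [0, 0, 0, 0, 0, 0, 1],
])

```text
time: 24.8
ee_pos: [0.594, -0.0686, 0.1342]
tcp_rot: [180.0, 25.1, -180.0]
wrist_force: [-0.1, -0.3, -2.1]
opening: 0.0291
```

apply_moves([
  [0.45, 0, -0.9, 0, 0, 0, 1],
  [0.4, 0, -0.9, 0, 0, 0, 1],
  [0, 0, 0, 0, 0, 0, 1],
])

```text
time: 25.18
ee_pos: [0.5948, -0.0686, 0.1323]
tcp_rot: [180.0, 25.0, -180.0]
wrist_force: [0.3, -0.3, -2.6]
opening: 0.0293
```

apply_moves([
  [0.85, 0, -1.8, 0, 0, 0, 1],
  [0, 0, 0, 0, 0, 0, 1],
  [0.85, 0, -1.8, 0, 0, 0, 1],
  [0, 0, 0, 0, 0, 0, 1],
  [0, 0, 0, 0, 0, 0, 1],
])

```text
time: 25.8
ee_pos: [0.5966, -0.0685, 0.1288]
tcp_rot: [180.0, 25.1, -180.0]
wrist_force: [0.4, -0.1, -3.5]
opening: 0.0289
```

apply_moves([
  [0.85, 0, -1.8, 0, 0, 0, 1],
  [0, 0, 0, 0, 0, 0, 1],
  [0.85, 0, -1.8, 0, 0, 0, 1],
  [0, 0, 0, 0, 0, 0, 1],
  [0.85, 0, -1.8, 0, 0, 0, 1],
  [0, 0, 0, 0, 0, 0, 1],
  [0, 0, 0, 0, 0, 0, 1],
])

```text
time: 26.68
ee_pos: [0.5991, -0.0685, 0.1234]
tcp_rot: [180.0, 25.1, -180.0]
wrist_force: [0.0, 0.4, -2.7]
opening: 0.0288
```

apply_moves([
  [0.85, 0, -1.8, 0, 0, 0, 1],
  [0, 0, 0, 0, 0, 0, 1],
  [0.4, 0, -0.9, 0, 0, 0, 1],
  [0, 0, 0, 0, 0, 0, 1],
  [0, 0, 0, 0, 0, 0, 1],
])

```text
time: 27.3
ee_pos: [0.6004, -0.0685, 0.1207]
tcp_rot: [180.0, 25.1, -180.0]
wrist_force: [0.6, 0.1, -2.1]
opening: 0.0288
```

apply_moves([
  [0.4, 0, -0.9, 0, 0, 0, 1],
  [0, 0, 0, 0, 0, 0, 1],
  [0.4, 0, -0.9, 0, 0, 0, 1],
  [0, 0, 0, 0, 0, 0, 1],
  [0, 0, 0, 0, 0, 0, 1],
  [0, 0, 0, 0, 0, 0, 1],
])

```text
time: 28.05
ee_pos: [0.601, -0.0685, 0.1194]
tcp_rot: [180.0, 25.1, -180.0]
wrist_force: [-6.2, 1.0, 2.8]
opening: 0.0286
```

```bash
python3 - <<'E'
from h import *
o=get_obs();print(o["ee_pos"],o["time"],o["wrist_force"])
for n in("scene","top"):
    cv2.imwrite(f"pics/{n}14.png",camera(n)[:,:,::-1])
crop("pics/top14.png",300,125,40,45,9,"pics/a.png")
crop("pics/scene14.png",265,180,50,50,8,"pics/b.png")
a=cv2.imread("pics/a.png");b=cv2.imread("pics/b.png");z=np.zeros((405,400,3),np.uint8);z[:400]=b;cv2.imwrite("pics/c17.png",np.hstack([a,z]))
E
```

```text
[ 0.60095632 -0.06853955  0.11944403] 28.05 [-6.21582562  0.95320013  2.84695711]
```

View pics/c17.png

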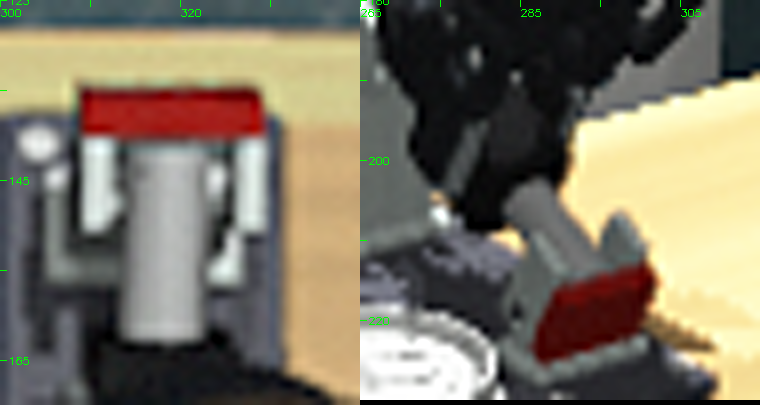

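The second pin went right down onto the rests: its centre is at z ≈ 8–9 mm with about 8 N contact. It is short, so it goes in the yellow bin.

apply_moves([
  [-4.2, 0, 9, 0, 0, 0, 1],
  [-8.4, 0, 18, 0, 0, 0, 1],
  [-8.2, 0, 18, 0, 0, 0, 1],
  [-8.2, 0, 18, 0, 0, 0, 1],
  [-1.4, 21, 2, 0, 2.5, 0, 1],
  [-1.4, 21, 2, 0, 2.5, 0, 1],
  [-1.4, 21, 2, 0, 2.5, 0, 1],
  [-1.4, 21, 2, 0, 2.5, 0, 1],
  [-1.4, 21, 2, 0, 2.5, 0, 1],
  [-1.4, 21, 2, 0, 2.5, 0, 1],
  [-1.4, 21, 0, 0, 2.5, 0, 1],
  [-1.4, 21, 0, 0, 2.5, 0, 1],
  [-1.4, 21, 0, 0, 2.5, 0, 1],
  [-1.4, 21, 0, 0, 2.5, 0, 1],
  [-1.4, 21, 0, 0, 0, 0, 1],
  [-1.4, 21, 0, 0, 0, 0, 1],
  [-1.2, 21, 0, 0, 0, 0, 1],
  [0, 17.7, 0, 0, 0, 0, 1],
  [0, 0, 0, 0, 0, 0, 1],
  [0, 0, 0, 0, 0, 0, 1],
])

```text
time: 30.65
ee_pos: [0.5541, 0.2221, 0.1939]
tcp_rot: [180.0, 0.1, -180.0]
wrist_force: [-0.8, 0.3, -2.5]
opening: 0.0288
```

```bash
python3 - <<'E'
from h import *
o=get_obs();print(o["q"].round(1),o["time"],o["wrist_force"]);need([.554,.222,.081],[180,0,180.5])
E
```

```text
[21.8 10.6 10.3 89.6 -0.  21.8] 30.65 [-0.83776973  0.30188554 -2.54284461]
d mm [-1.000e-01 -1.000e-01 -1.129e+02] rot [-0.01  0.06  0.45]
```

apply_moves([
  [0, 0, -30, 0, 0, 0.5, 1],
  [0, 0, -40, 0, 0, 0, 1],
  [0, 0, -30, 0, 0, 0, 1],
  [0, 0, -10, 0, 0, 0, 1],
  [0, 0, -3, 0, 0, 0, 1],
  [0, 0, 0, 0, 0, 0, 1],
  [0, 0, 0, 0, 0, 0, 1],
])

```text
time: 31.52
ee_pos: [0.5548, 0.2223, 0.0822]
tcp_rot: [179.9, 0.2, -179.5]
wrist_force: [0.0, -0.3, -3.3]
opening: 0.0293
```

```bash
python3 - <<'E'
from h import *
cv2.imwrite("pics/scene15.png",camera("scene")[:,:,::-1])
crop("pics/scene15.png",130,180,130,100,6,"pics/b.png")
E
```

```text
(no output)
```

View pics/b.png

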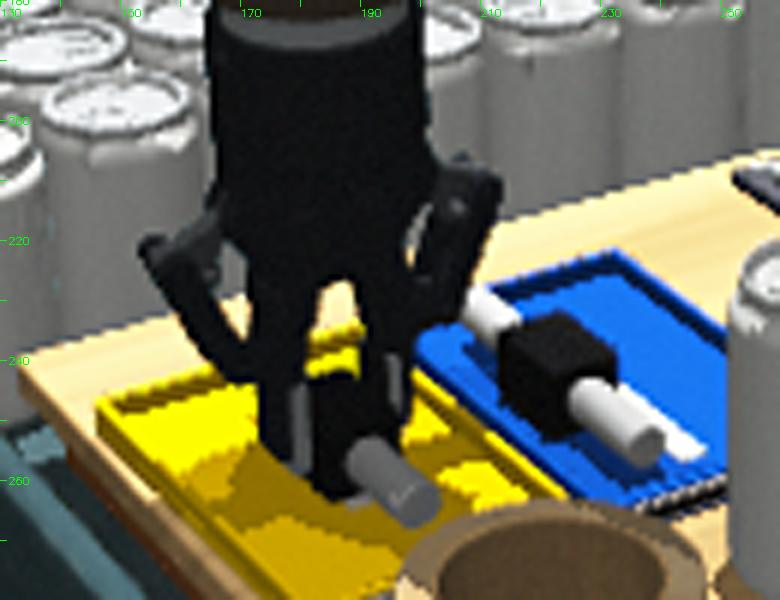

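The pin is just above the yellow floor and well inside the walls. I'll release it and retreat.

apply_moves([
  [0, 0, -1.5, 0, 0, 0, 1],
  [0, 0, 0, 0, 0, 0, 1],
  [0, 0, 0, 0, 0, 0, 0.6],
  [0, 0, 0, 0, 0, 0, 0.55],
  [0, 0, 0, 0, 0, 0, 0.5],
  [0, 0, 0, 0, 0, 0, 0.5],
  [0, 0, 0, 0, 0, 0, 0.5],
  [0, 0, 20, 0, 0, 0, 0.5],
  [0, 0, 40, 0, 0, 0, 0.5],
  [0, 0, 40, 0, 0, 0, 0.5],
  [0, 0, 20, 0, 0, 0, 0.5],
  [0, -30, 10, 0, 0, 0, 0.5],
  [0, -30, 10, 0, 0, 0, 0.5],
  [0, -30, 0, 0, 0, 0, 0.5],
  [0, -40, 0, 0, 0, 0, 0.5],
  [0, -40, 0, 0, 0, 0, 0.5],
  [0, -40, 0, 0, 0, 0, 0.5],
  [0, -40, 0, 0, 0, 0, 0.5],
  [0, -20, 0, 0, 0, 0, 0.5],
  [0, 0, 0, 0, 0, 0, 0.5],
])

```text
time: 34.08
ee_pos: [0.5542, -0.0487, 0.2194]
tcp_rot: [180.0, 0.1, -179.6]
wrist_force: [-0.4, 0.1, 0.7]
opening: 0.0431
```

```bash
python3 - <<'E'
from h import *
for n in("scene","top"):
    cv2.imwrite(f"pics/{n}16.png",camera(n)[:,:,::-1])
o=get_obs();print(o["ee_pos"],o["time"],o["wrist_force"],o["opening"])
crop("pics/scene16.png",130,180,130,100,6,"pics/b.png")
crop("pics/top16.png",125,150,140,150,4,"pics/a.png")
E
```

```text
[ 0.55422609 -0.04725571  0.21934463] 34.175 [ 0.102831    0.43862719 -0.02286223] 0.042605458427988935
```

View pics/b.png

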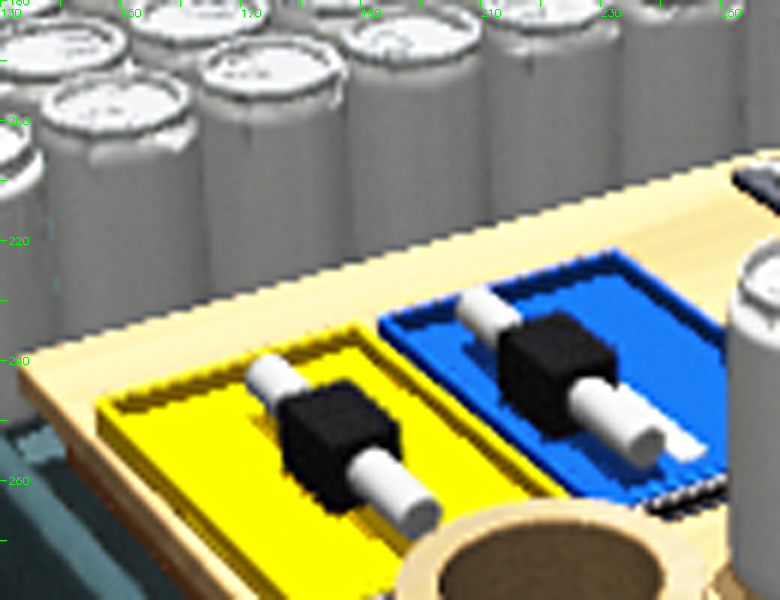

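View pics/a.png

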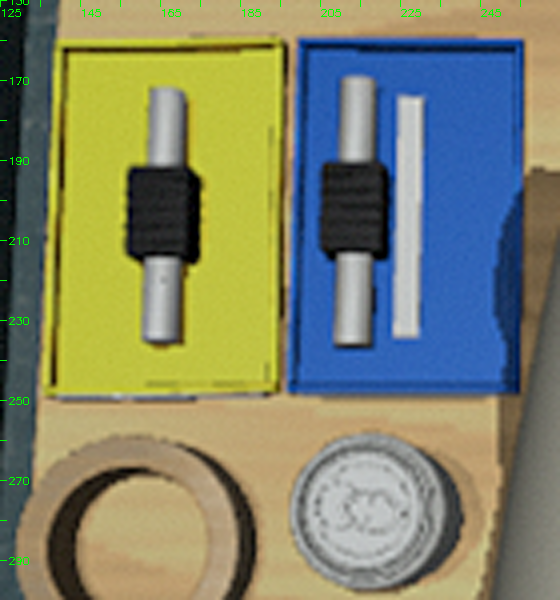

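```bash
python3 -c "
from workcell import job_done; print(job_done())"
```

```text
the job is handed in; nothing more can be done
None
```

I gauged both pins and put each in its bin, then handed the job in at about 34 s on the robot's clock. No verdict was reported.

- **Long pin (nearer the robot, about 130 mm):** It stayed on top of the stops, with its centre at z ≈ 25 mm, in two presses of about 16 N. It now lies in the blue bin at about (0.556, 0.130).
- **Short pin (farther away, about 122–126 mm by camera):** It sank onto the rests, with its centre at z ≈ 8–9 mm and about 8 N of contact. It now lies in the yellow bin, released at about (0.555, 0.222).

**Last checks:** The final pictures show both pins lying flat on the bin floors, inside the walls and let go. The can stands where it was. I did not check the stamp in the final pictures; it was still in place just after the first pin was laid down. The gripper was clear of everything at z = 0.22 m, and the wrist force was near zero.

**Things that disagreed on the way:**
- **Board height:** I first took the board top as z = 20 mm. Comparing the two camera views put it at 50 mm, and I corrected this before moving.
- **First carry to the blue bin:** This stopped short because joint 6 reached its 180° limit. I mended it with the equivalent half turn of the tool.

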